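# Load the battery check board

### The job

Lift the hold-down arm of the battery check board past its balance point so that it rests open by itself and stays open. Then lay every block battery from the worktop flat in a bay, one to a bay, square and centred on the blue patch, filling the bays from the right-hand end without leaving a gap. Last, slide the red end marker level with the last battery at the left-hand end of the row; leave the other things on the worktop where they are.

Things in the scene. Friction and masses are not known exactly. Their poses are not given: they have to be found in the camera images.
- board: battery check board, fixed, place and turn vary: grey plate 290 x 330 mm, 8 mm thick. Origin on the worktop under the middle bay; x points away from the robot, y along the row of five bays to the robot's left, z up. The plate spans x -135 to +155, y -165 to +165 mm. Two hinge posts, 70 mm high, at x +130, y +-150 mm.
- hold_arm (a joint): counterweighted hold-down arm: U-shaped steel bail hinged on the two posts, rubber feet just over the bays when down. Value in rad about the board's y axis: 0 = down, 1.75 = open, leaning back on its stop; grows as the front is lifted. Light, damped, no latch: below the balance point at about 0.75 it drops shut; past it, it swings on by itself to 1.75 and rests there. 2 N at the grip lifts it.
- hold_grip (a point): middle of the arm's orange round grip bar, 13 mm thick, 92 mm long along the board's y axis, 175 mm from the hinge line; 55 mm above the worktop when the arm is down. Behind it (towards the hinge) 45 mm away runs the 10 mm thick cross bar; the two stalks that join them are 40 mm either side of the middle.
- hold_hinge (a point): middle of the hinge line, at x = +130 mm, z = 55 mm of the board; fixed.
- end_marker (a joint): red sliding end marker on an aluminium track along the front of the board. Value in m, 0 to 0.24, growing along the board's +y (to the robot's left); it stands level with bay 1, 2, 3, 4, 5 at 0.024, 0.072, 0.120, 0.168, 0.216. Friction about 1.5 N; stays where it is left.
- marker_top (a point): top of the end marker's red grip fin, 50 mm above the worktop. The fin is 14 mm thick along the track, 22 mm across it and 30 mm high. The track lies 105 mm in front of the middle line of the bays.
- bay1 (a point): centre of bay 1 of 5 (bay 1 at the robot's right, bay 5 at its left, 48 mm apart), on the plate's top, 8 mm above the worktop; axes as the board's. A flat blue patch with a white border, 30 mm along the row and 56 mm across it (along the board's x); nothing stands up from it.
- bay2 (a point): centre of bay 2 of 5 (bay 1 at the robot's right, bay 5 at its left, 48 mm apart), on the plate's top, 8 mm above the worktop; axes as the board's. A flat blue patch with a white border, 30 mm along the row and 56 mm across it (along the board's x); nothing stands up from it.
- bay3 (a point): centre of bay 3 of 5 (bay 1 at the robot's right, bay 5 at its left, 48 mm apart), on the plate's top, 8 mm above the worktop; axes as the board's. A flat blue patch with a white border, 30 mm along the row and 56 mm across it (along the board's x); nothing stands up from it.
- bay4 (a point): centre of bay 4 of 5 (bay 1 at the robot's right, bay 5 at its left, 48 mm apart), on the plate's top, 8 mm above the worktop; axes as the board's. A flat blue patch with a white border, 30 mm along the row and 56 mm across it (along the board's x); nothing stands up from it.
- bay5 (a point): centre of bay 5 of 5 (bay 1 at the robot's right, bay 5 at its left, 48 mm apart), on the plate's top, 8 mm above the worktop; axes as the board's. A flat blue patch with a white border, 30 mm along the row and 56 mm across it (along the board's x); nothing stands up from it.
- battery1: black block battery with an orange band, 26 mm (its x) x 52 mm (its y) x 17 mm high, 36 to 63 g, lying flat; origin at the centre of its underside. All batteries are alike; four or five of them are there.
- battery2: black block battery with an orange band, 26 mm (its x) x 52 mm (its y) x 17 mm high, 36 to 63 g, lying flat; origin at the centre of its underside. All batteries are alike; four or five of them are there.
- battery3: black block battery with an orange band, 26 mm (its x) x 52 mm (its y) x 17 mm high, 36 to 63 g, lying flat; origin at the centre of its underside. All batteries are alike; four or five of them are there.
- battery4: black block battery with an orange band, 26 mm (its x) x 52 mm (its y) x 17 mm high, 36 to 63 g, lying flat; origin at the centre of its underside. All batteries are alike; four or five of them are there.
- battery5: black block battery with an orange band, 26 mm (its x) x 52 mm (its y) x 17 mm high, 36 to 63 g, lying flat; origin at the centre of its underside. All batteries are alike; four or five of them are there.
- gauge: loose pressure gauge lying on its back, 87 x 64 x 29 mm; a bystander; origin at the centre of its underside.
- probe_case: small black probe case, 56 x 76 x 22 mm, not a battery; a bystander; origin at the centre of its underside.
- red_tape: orange-red roll of tape, 62 mm across, 19 mm high; a bystander; origin at the centre of its underside.
Not all that is in view belongs to the job. What is shaped like the battery2 but green is not meant.

How it is judged:
On the way, in this order (a step that is already met when the one before it is completed fails the run):
1. the hold-down arm rests open by itself, let go (value of joint hold_arm above 1.6 rad and velocity of joint hold_arm below 0.05 rad/s and contact force between the fingers and hold_arm below 0.3 N), for 0.5 s.
2. every battery lies in a bay, let go, the bays filled from the right without a gap, the arm still open (height (world z) of each of battery1, battery2, battery3, battery4, battery5 below 0.012 m and angle between each of battery1, battery2, battery3, battery4, battery5's own z axis and vertical below 0.1 rad and angle between the y axis of each of battery1, battery2, battery3, battery4, battery5 and the x axis of board, either way round below 0.15 rad and (horizontal distance between battery1 and bay1 below 0.009 m or horizontal distance between battery1 and bay2 below 0.009 m or horizontal distance between battery1 and bay3 below 0.009 m or horizontal distance between battery1 and bay4 below 0.009 m or horizontal distance between battery1 and bay5 below 0.009 m) and (horizontal distance between battery2 and bay1 below 0.009 m or horizontal distance between battery2 and bay2 below 0.009 m or horizontal distance between battery2 and bay3 below 0.009 m or horizontal distance between battery2 and bay4 below 0.009 m or horizontal distance between battery2 and bay5 below 0.009 m) and (horizontal distance between battery3 and bay1 below 0.009 m or horizontal distance between battery3 and bay2 below 0.009 m or horizontal distance between battery3 and bay3 below 0.009 m or horizontal distance between battery3 and bay4 below 0.009 m or horizontal distance between battery3 and bay5 below 0.009 m) and (horizontal distance between battery4 and bay1 below 0.009 m or horizontal distance between battery4 and bay2 below 0.009 m or horizontal distance between battery4 and bay3 below 0.009 m or horizontal distance between battery4 and bay4 below 0.009 m or horizontal distance between battery4 and bay5 below 0.009 m) and (horizontal distance between battery5 and bay1 below 0.009 m or horizontal distance between battery5 and bay2 below 0.009 m or horizontal distance between battery5 and bay3 below 0.009 m or horizontal distance between battery5 and bay4 below 0.009 m or horizontal distance between battery5 and bay5 below 0.009 m) and horizontal distance between any of battery1, battery2, battery3, battery4, battery5 and bay1 below 0.015 m and horizontal distance between any of battery1, battery2, battery3, battery4, battery5 and bay2 below 0.015 m and horizontal distance between any of battery1, battery2, battery3, battery4, battery5 and bay3 below 0.015 m and horizontal distance between any of battery1, battery2, battery3, battery4, battery5 and bay4 below 0.015 m and value of joint hold_arm above 1.6 rad and linear speed of each of battery1, battery2, battery3, battery4, battery5 below 0.02 m/s and contact force between the fingers and battery1 below 0.3 N and contact force between the fingers and battery2 below 0.3 N and contact force between the fingers and battery3 below 0.3 N and contact force between the fingers and battery4 below 0.3 N and contact force between the fingers and battery5 below 0.3 N), for 0.2 s.
3. the end marker stands level with the last battery of the row (((horizontal distance between any of battery1, battery2, battery3, battery4, battery5 and bay5 below 0.015 m and value of joint end_marker between 0.209 and 0.223 m) or (horizontal distance between each of battery1, battery2, battery3, battery4, battery5 and bay5 above 0.015 m and value of joint end_marker between 0.161 and 0.175 m))), for 0.2 s.
At the end, for the whole second after the job is handed in: Arm rests open (over 1.6 rad). Every battery present lies flat and at rest in a bay, its middle within 9 mm of the bay middle and within 9 degrees of square; bays filled from bay 1 without a gap. End marker within 7 mm of level with the last filled bay (value of joint hold_arm above 1.6 rad and height (world z) of each of battery1, battery2, battery3, battery4, battery5 below 0.012 m and angle between each of battery1, battery2, battery3, battery4, battery5's own z axis and vertical below 0.1 rad and angle between the y axis of each of battery1, battery2, battery3, battery4, battery5 and the x axis of board, either way round below 0.15 rad and (horizontal distance between battery1 and bay1 below 0.009 m or horizontal distance between battery1 and bay2 below 0.009 m or horizontal distance between battery1 and bay3 below 0.009 m or horizontal distance between battery1 and bay4 below 0.009 m or horizontal distance between battery1 and bay5 below 0.009 m) and (horizontal distance between battery2 and bay1 below 0.009 m or horizontal distance between battery2 and bay2 below 0.009 m or horizontal distance between battery2 and bay3 below 0.009 m or horizontal distance between battery2 and bay4 below 0.009 m or horizontal distance between battery2 and bay5 below 0.009 m) and (horizontal distance between battery3 and bay1 below 0.009 m or horizontal distance between battery3 and bay2 below 0.009 m or horizontal distance between battery3 and bay3 below 0.009 m or horizontal distance between battery3 and bay4 below 0.009 m or horizontal distance between battery3 and bay5 below 0.009 m) and (horizontal distance between battery4 and bay1 below 0.009 m or horizontal distance between battery4 and bay2 below 0.009 m or horizontal distance between battery4 and bay3 below 0.009 m or horizontal distance between battery4 and bay4 below 0.009 m or horizontal distance between battery4 and bay5 below 0.009 m) and (horizontal distance between battery5 and bay1 below 0.009 m or horizontal distance between battery5 and bay2 below 0.009 m or horizontal distance between battery5 and bay3 below 0.009 m or horizontal distance between battery5 and bay4 below 0.009 m or horizontal distance between battery5 and bay5 below 0.009 m) and horizontal distance between any of battery1, battery2, battery3, battery4, battery5 and bay1 below 0.015 m and horizontal distance between any of battery1, battery2, battery3, battery4, battery5 and bay2 below 0.015 m and horizontal distance between any of battery1, battery2, battery3, battery4, battery5 and bay3 below 0.015 m and horizontal distance between any of battery1, battery2, battery3, battery4, battery5 and bay4 below 0.015 m and linear speed of each of battery1, battery2, battery3, battery4, battery5 below 0.02 m/s and ((horizontal distance between any of battery1, battery2, battery3, battery4, battery5 and bay5 below 0.015 m and value of joint end_marker between 0.209 and 0.223 m) or (horizontal distance between each of battery1, battery2, battery3, battery4, battery5 and bay5 above 0.015 m and value of joint end_marker between 0.161 and 0.175 m))); the robot touches nothing.
It fails at once if the gauge is moved by more than 40 mm (distance of gauge from where it was at the start of the episode above 0.04 m).
It fails at once if the probe case is moved by more than 40 mm (distance of probe_case from where it was at the start of the episode above 0.04 m).
It fails at once if the roll of tape is moved by more than 40 mm (distance of red_tape from where it was at the start of the episode above 0.04 m).
Of battery1, battery2, battery3, battery4, battery5 only 4 to 5 are there at a start; the rules pass over those that are not, and their reading is None.
At some moment in a run one of battery1, battery2, battery3, battery4, battery5 may be knocked a few centimetres aside while the robot is not near it.
Once in a run the grip may slacken for a moment while it holds something.
It also fails if it takes over 210 s, if anything falls off the work surface, if the arm or the gripper's body presses on something with over 40 N, if the wrist force passes 120 N, or if a joint passes its speed limit or range.

### The arm

A 6-joint arm with a two-finger parallel gripper is mounted at the origin on a cart in front of the work surface, level with it; the furniture and walls round the work are solid. World frame = base frame: x ahead of the robot, y to its left, z up, the work surface at z = 0. Lengths are in m, angles in rad, forces in N, time in s.
With the tool pointing down it reaches from about 0.3 to 0.775 m from the base axis. Payload 14.6 kg.
Tool frame: the origin (TCP) lies midway between the tips of the shut fingers; the grasp point (between the pads) lies 19 mm behind it (ctrl.tcp_to_grasp is the distance from the TCP to the grasp point, in m); x points along the fingers, y is the direction in which the jaws open and shut, and the axes are right-handed (so a half turn about x gives the same grasp; the last joint's range is limited). The gripper opens to 94 mm and grips with 3 to 60 N. Pads are 16 mm wide; open, the fingers measure 119 mm over their backs; the gripper's body (75 mm by 177 mm) begins 78 mm behind the grasp point.
Start: joints at [-1.363, 0.3, 1.521, -0, 1.321, -0.067], TCP at [0.149, -0.529, 0.171] pointing down, gripper open.
Joint ranges: [-3.03, 3.03], [-0.79, 2.21], [0.23, 2.52], [-1.04, 4.18], [0, 3.07], [-2.55, 2.55]. Speed limits (rad/s): [2.22, 2.22, 2.57, 3.14, 3.14, 3.14].

### API

Orientations are given as [roll, pitch, yaw] about the fixed x, y, z axes, in that order (R = Rz(yaw) Ry(pitch) Rx(roll)).
In Python, from station import ctrl gives the robot as it stands.
- The arm moves only by the tool jog_arm, never from a script. Its argument "rows" is one flat list of numbers, 7 for each row, row after row: the shift along the world's x, y, z in m, then the turn, a rotation vector about the world's x, y, z in degrees, then the closure, from 0 (fully open) to 1 (shut). A call has 1 to 8 rows; each row shifts and turns the commanded pose from where the row before left it; what a row does not reach is not made up. A row lasts 1/12 s, in which the tool goes at most 41.7 mm and 7.16 degrees, less where a joint would pass 70% of its speed; a pose out of reach is approached as far as the arm can. A call with a gripper value outside its range is refused whole. The fingers move at their own pace and stop on an object; "squeeze" is the grip in N (left out, the last holds). Time passes only in rows, so rows that do not move let the fingers close. It gives the time, the measured TCP pose, the force and the opening at its end, in the units of the state.
- ctrl.get_obs(): the state, without advancing time (a new reading comes with each control period).
- ctrl.camera(name): name is "side" or "top" or "wrist"; returns (picture, depth): 384x512x3 uint8, red, green, blue; 384x512 float32, m along the optical axis (not along the pixel's ray), 0 where there is no reading.
- ctrl.camera_model(name): a dict with "K" (3x3 intrinsics, pixels), "extrinsics" (4x4, takes a point from camera to world coordinates). Camera axes: x right, y down, z forward; pixel columns grow to the right and rows downward; lengths in m; the calibration is good to about 2 mm. A picture is of the moment at which its call begins: read the wrist's pose just before it. camera_model takes no time and is no camera call; for the wrist camera it gives the pose at the moment of the call.
- ctrl.hand_in(): hands the job in, once; it reports no verdict.
The state is a dict: "time_s": time; "qpos": joint angles; "joint_vel": joint speeds; "tau": joint torques, N m; "ee_pos": TCP position; "eef_rot": TCP orientation; "force": force on the tool from outside, world axes, zero at the start; "moment": the same for the moment, N m; "grip_width": finger opening in m.
Only numpy, scipy, OpenCV 4.12 (cv2) and the standard library are available. Lean on these libraries where they do the work, as an engineer would, in place of code of your own. Each camera call takes 0.05 s, during which the arm holds its last target.

## Working session

There is one attempt and no reset: what is moved stays moved. The work goes in short steps, Python scripts to look and compute and a tool call to move; the robot and the scene stay as the last step left them, time stands still between calls to the robot, and variables do not carry over. Pictures are saved under pics/ and viewed, and the job is handed in when it is done.

Besides the shell and the picture viewer there is one more tool, called by a JSON object that holds its "name" and its "arguments", one argument or row to a line. jog_arm: Moves the arm, as the interface text tells. Its arguments: {"type":"object","properties":{"rows":{"type":"array"},"squeeze":{"type":"number"}},"required":["rows"]}

```bash
ls; mkdir -p pics; cat > h.py <<'E'
import numpy as np, cv2
from station import ctrl
def shot(n,f):
    m=ctrl.camera_model(n); im,d=ctrl.camera(n)
    cv2.imwrite(f'pics/{f}.png',cv2.cvtColor(im,cv2.COLOR_RGB2BGR))
    np.savez(f'pics/{f}.npz',im=im,d=d,K=m['K'],E=m['extrinsics'])
    return im,d,np.array(m['K']),np.array(m['extrinsics'])
def load(f):
    z=np.load(f'pics/{f}.npz'); return z['im'],z['d'],z['K'],z['E']
def cloud(d,K,E):
    v,u=np.mgrid[:d.shape[0],:d.shape[1]]
    p=np.stack([(u-K[0,2])/K[0,0]*d,(v-K[1,2])/K[1,1]*d,d],-1)
    return p@E[:3,:3].T+E[:3,3]
def proj(P,K,E):
    c=(np.atleast_2d(P)-E[:3,3])@E[:3,:3]
    return np.c_[c[:,0]/c[:,2]*K[0,0]+K[0,2],c[:,1]/c[:,2]*K[1,1]+K[1,2]]
E
python3 - <<'E'
from h import *
o=ctrl.get_obs(); print(o)
for n in ('top','side'):
    im,d,K,E=shot(n,n+'0'); print(n,K,E)
E
```

```text
pics
{'time_s': 0.0, 'qpos': array([-1.36260209e+00,  3.00471769e-01,  1.52158716e+00, -4.70620778e-05,
        1.32071073e+00, -6.65965325e-02]), 'joint_vel': array([ 0.00011675,  0.00036552, -0.00010629, -0.00072722,  0.00107515,
        0.00145559]), 'tau': array([ 1.45080387e-03, -5.31802726e+01, -3.52738667e+01,  7.08469050e-02,
        2.41729862e-02, -9.91357524e-05]), 'ee_pos': array([ 0.14916147, -0.52906533,  0.17058342]), 'eef_rot': array([-1.59868331,  1.56961843,  1.81771178]), 'force': array([ 0.49059334, -0.24221883,  0.59213746]), 'moment': array([ 0.01868057,  0.01376513, -0.02620489]), 'grip_width': 0.09396775153849726}
top [[482.02957324   0.         252.15351663]
 [  0.         482.02957324 191.54945829]
 [  0.           0.           1.        ]] [[-2.47361305e-04 -9.96675288e-01  8.14758244e-02  4.24319851e-01]
 [-9.99968361e-01  8.94327478e-04  7.90419271e-03  1.02403582e-01]
 [-7.95077961e-03 -8.14712915e-02 -9.96643975e-01  1.35642198e+00]
 [ 0.00000000e+00  0.00000000e+00  0.00000000e+00  1.00000000e+00]]
side [[412.49913696   0.         254.83567547]
 [  0.         412.49913696 189.36563296]
 [  0.           0.           1.        ]] [[-0.99776165 -0.05686435  0.03518719  0.48954937]
 [-0.06390102  0.6557101  -0.75230375  0.99316916]
 [ 0.01970667 -0.75286832 -0.65787608  0.80912095]
 [ 0.          0.          0.          1.        ]]
```

View pics/top0.png

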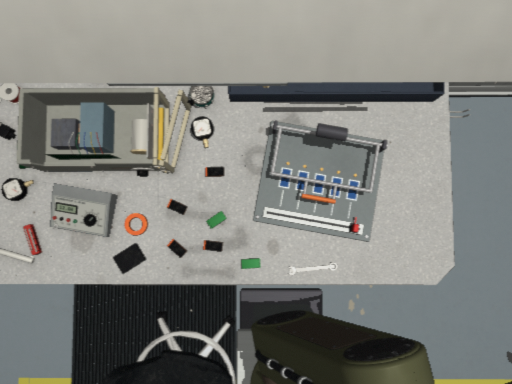

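View pics/side0.png

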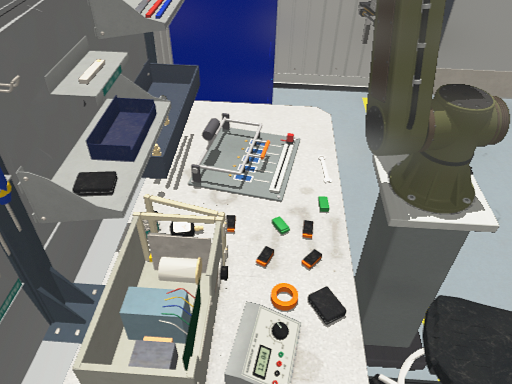

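```bash
python3 - <<'E'
from h import *
im,d,K,E=load('top0'); b=im[...,::-1]
cv2.imwrite('pics/z1.png',cv2.resize(b[150:275,110:270],None,fx=5,fy=4.8,interpolation=cv2.INTER_CUBIC))
cv2.imwrite('pics/z2.png',cv2.resize(b[110:250,245:400],None,fx=5,fy=4.2,interpolation=cv2.INTER_CUBIC)) if 0 else cv2.imwrite('pics/z2.png',cv2.resize(b[110:250,245:400],None,fx=4.2,fy=4.2,interpolation=cv2.INTER_CUBIC))
im,d,K,E=load('side0'); b=im[...,::-1]
cv2.imwrite('pics/z3.png',cv2.resize(b[190:310,200:360],None,fx=5,fy=5,interpolation=cv2.INTER_CUBIC))
im,d,K,E=load('top0');P=cloud(d,K,E)
for u,v in [(177,207),(177,248),(213,246),(215,171),(143,173),(216,219),(250,263),(136,224),(129,258),(318,198),(356,226),(357,232)]:
    print(u,v,P[v,u].round(3))
E
```

```text
177 207 [0.491 0.322 0.018]
177 248 [0.377 0.321 0.016]
213 246 [0.383 0.221 0.017]
215 171 [0.592 0.217 0.012]
143 173 [0.581 0.409 0.06 ]
216 219 [0.457 0.213 0.019]
250 263 [0.336 0.119 0.018]
136 224 [ 0.444  0.441 -0.004]
129 258 [0.35  0.453 0.017]
318 198 [ 0.512 -0.064  0.066]
356 226 [ 0.438 -0.167  0.051]
357 232 [ 0.421 -0.176  0.022]
```

View pics/z1.png

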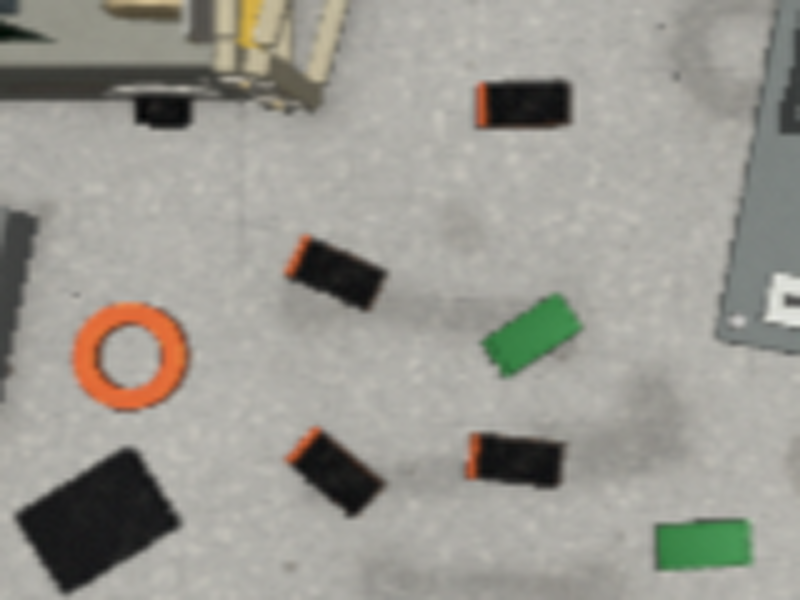

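View pics/z2.png

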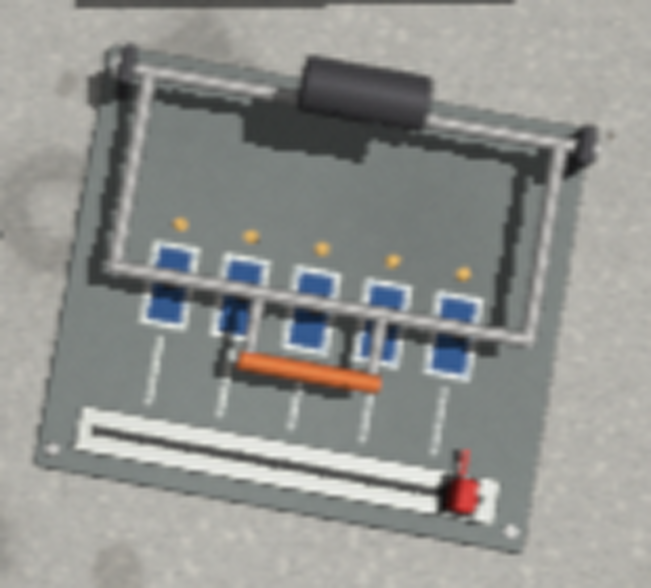

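View pics/z3.png

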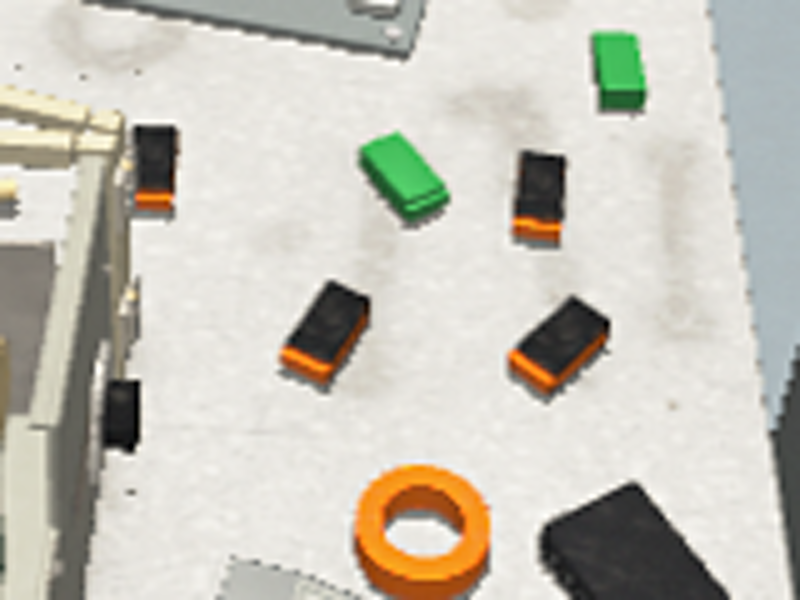

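```bash
cat >> h.py <<'E'
from scipy.spatial.transform import Rotation as Rot
from scipy.optimize import minimize
def onplane(u,v,z,K,E):
    r=E[:3,:3]@np.array([(u-K[0,2])/K[0,0],(v-K[1,2])/K[1,1],1.]); return E[:3,3]+r*(z-E[2,3])/r[2]
def bw(b,p):  # board point->world, b=(x,y,yaw)
    p=np.atleast_2d(p).astype(float); c,s=np.cos(b[2]),np.sin(b[2])
    return np.c_[b[0]+c*p[:,0]-s*p[:,1],b[1]+s*p[:,0]+c*p[:,1],p[:,2]]
def blue(im):
    h=cv2.cvtColor(im,cv2.COLOR_RGB2HSV); return ((h[...,0]>98)&(h[...,0]<125)&(h[...,1]>130)).astype(float)
g=np.array([(x,y) for x in np.arange(-.04,.0401,.002) for y in np.arange(-.021,.0211,.002)])
inside=(abs(g[:,0])<.028)&(abs(g[:,1])<.015)
def fitboard(im,K,E,b0):
    m=cv2.GaussianBlur(blue(im).astype(np.float32),(3,3),0)
    pts=np.concatenate([np.c_[g[:,0],g[:,1]+(i-2)*.048,np.full(len(g),.008)] for i in range(5)])
    w=np.tile(np.where(inside,1,-1.),5)
    def f(b):
        uv=proj(bw(b,pts),K,E).astype(np.float32)
        return -(w*cv2.remap(m,uv[:,:1],uv[:,1:],1)[:,0]).sum()
    best=minimize(f,b0,method='Nelder-Mead',options=dict(initial_simplex=np.array([b0,b0+[.01,0,0],b0+[0,.01,0],b0+[0,0,.1]]),xatol=1e-5,fatol=1e-3))
    return best.x,best.fun
def tooly():
    o=ctrl.get_obs(); R=Rot.from_euler('xyz',o['eef_rot']).as_matrix(); return o,R
E
python3 - <<'E'
from h import *
im,d,K,E=load('top0')
z=lambda u,v:onplane(245+u/4.2,110+v/4.2,.008,K,E)
p1,p5,p3=z(454,335),z(171,285),z(312,309)
yaw=np.arctan2(-(p5-p1)[0],(p5-p1)[1]); b0=np.array([p3[0],p3[1],yaw]); print(b0,np.linalg.norm(p5-p1))
b,f=fitboard(im,K,E,b0); print(b,f)
v=cv2.resize(im[110:250,245:400,::-1],None,fx=4.2,fy=4.2,interpolation=cv2.INTER_CUBIC)
def draw(pts,col):
    uv=((proj(bw(b,pts),K,E)-[245,110]+.5)*4.2).astype(int); cv2.polylines(v,[uv],True,col,1)
for i in range(5):
    y=(i-2)*.048; draw([[-.028,y-.015,.008],[.028,y-.015,.008],[.028,y+.015,.008],[-.028,y+.015,.008]],(0,255,255))
draw([[-.135,-.165,.008],[.155,-.165,.008],[.155,.165,.008],[-.135,.165,.008]],(0,255,0))
draw([[-.045,-.046,.055],[-.045,.046,.055]],(255,0,255))
for j in range(5): draw([[-.105,-.12+.024+.048*j,.05]]*2,(0,0,0))
cv2.imwrite('pics/fit0.png',v)
print('grip',bw(b,[[-.045,0,.055],[.13,0,.055]]))
o,R=tooly(); print(R.round(3))
P=cloud(d,K,E)
# tall obstacles
for x0 in np.arange(.3,.9,.05):
    print(x0.round(2),[round(float(np.max(P[...,2][(abs(P[...,0]-x0)<.025)&(abs(P[...,1]-y)<.025)&(d>0)],initial=-1)),2) for y in np.arange(-.3,.55,.05)])
E
```

```text
[ 0.55685736 -0.07538634 -0.17720761] 0.19156915487372644
[ 0.55714605 -0.07529324 -0.17910145] -550.10009765625
grip [[ 0.51286586 -0.06727669  0.055     ]
 [ 0.68506659 -0.09845215  0.055     ]]
[[-0.     0.271 -0.962]
 [ 0.001 -0.962 -0.271]
 [-1.    -0.001 -0.   ]]
0.3 [0.01, 0.01, 0.01, 0.01, 0.01, 0.01, 0.01, 0.01, 0.02, 0.02, 0.01, 0.01, 0.01, 0.01, 0.01, 0.03, 0.03]
0.35 [0.01, 0.01, 0.01, 0.01, 0.01, 0.01, 0.01, 0.01, 0.03, 0.02, 0.02, 0.02, 0.02, 0.02, 0.03, 0.03, 0.03]
0.4 [0.01, 0.01, 0.02, 0.06, 0.01, 0.01, 0.01, 0.01, 0.01, 0.01, 0.02, 0.02, 0.02, 0.02, 0.02, 0.02, 0.04]
0.45 [0.01, 0.01, 0.05, 0.06, 0.03, 0.03, 0.03, 0.03, 0.02, 0.01, 0.02, 0.02, 0.02, 0.01, 0.03, 0.02, 0.06]
0.5 [0.01, 0.01, 0.02, 0.02, 0.06, 1.06, 1.06, 1.06, 1.06, 1.06, 1.06, 1.06, 0.02, 0.02, 0.01, 0.01, 0.07]
0.55 [0.01, 0.02, 0.07, 0.07, 0.06, 1.08, 1.08, 1.08, 1.08, 1.08, 1.08, 1.08, 0.01, 0.01, 0.07, 0.01, 0.07]
0.6 [0.01, 0.06, 0.07, 0.02, 0.02, 0.02, 0.06, 0.06, 0.01, 0.01, 0.02, 0.02, 0.01, 0.17, 0.17, 0.17, 0.17]
0.65 [0.01, 0.08, 0.07, 0.12, 0.12, 0.11, 0.02, 0.06, 0.01, 0.01, 0.01, 0.02, 0.17, 0.17, 0.13, 0.08, 0.12]
0.7 [0.01, 0.01, 0.02, 0.13, 0.12, 0.12, 0.07, 0.07, 0.01, 0.01, 0.03, 0.03, 0.17, 0.17, 0.13, 0.08, 0.12]
0.75 [0.19, 0.19, 0.19, 0.19, 0.19, 0.19, 0.19, 0.27, 0.27, 0.26, 0.26, 0.27, 0.26, 0.26, 0.27, 0.26, 0.17]
0.8 [0.12, 0.12, 0.12, 0.12, 0.12, 0.12, 0.12, 0.12, 0.13, 0.19, 0.04, 0.09, 0.16, 0.17, 0.17, 0.17, 0.17]
0.85 [-1.0, -1.0, -1.0, -1.0, -1.0, -1.0, -1.0, -1.0, -1.0, -1.0, 0.03, 0.04, 0.04, 0.01, 0.01, 0.01, 0.0]
0.9 [-1.0, -1.0, -1.0, -1.0, -1.0, -1.0, -1.0, -1.0, -1.0, -1.0, -1.0, -1.0, -1.0, -1.0, -1.0, -1.0, -1.0]
```

View pics/fit0.png

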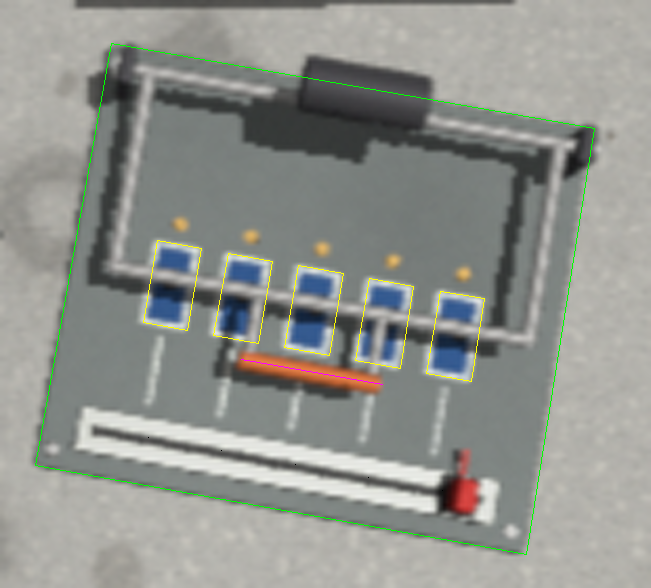

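Candidates: batteries (black, orange end) at top-view pixels (177,207), (177,248), (213,246), (215,171). Look-alikes are the green blocks (216,219) and (250,263), the black case (129,258) and the box latch (143,173). The z1/z3 crops confirm the four black and orange ones. The arm grip is the orange bar at (318,198), not the tape ring at (136,224).

{"name": "jog_arm", "arguments": {
  "rows": [0.0225,0.029,0,0,0,4,0.4,0.0225,0.029,0,0,0,4,0.4,0.0225,0.029,0,0,0,4,0.4,0.0225,0.029,0,0,0,4,0.4,0.0225,0.029,0,0,0,4,0.4,0.0225,0.029,0,0,0,4,0.4,0.0225,0.029,0,0,0,4,0.4,0.0225,0.029,0,0,0,4,0.4],
  "squeeze": 10
}}

```text
time_s: 0.77
ee_pos: [0.3299, -0.2957, 0.1711]
eef_rot: [-1.841, 1.571, 2.137]
force: [-1.1, -0.6, -0.6]
grip_width: 0.0564
```

{"name": "jog_arm", "arguments": {
  "rows": [0.0225,0.029,0,0,0,4,0.6,0.0225,0.029,0,0,0,4,0.6,0.0225,0.029,0,0,0,4,0.6,0.0225,0.029,0,0,0,4,0.6,0.0225,0.029,0,0,0,4,0.6,0.0225,0.029,0,0,0,4,0.6,0.0225,0.029,0,0,0,4,0.6,0.0225,0.029,0,0,0,4,0.6]
}}

```text
time_s: 1.43
ee_pos: [0.5099, -0.0636, 0.171]
eef_rot: [-1.587, 1.57, 2.95]
force: [0.9, -1.3, 0.3]
grip_width: 0.0377
```

```bash
python3 - <<'E'
from h import *
o,R=tooly(); print(o['time_s'],o['ee_pos'],o['grip_width'],o['qpos'].round(2)); print(R.round(3), 'yaw',np.degrees(np.arctan2(R[1,1],R[0,1])))
shot('wrist','w1')
b=np.array([.5571,-.0753,-.1791]); print(bw(b,[[-.045,0,.055]])-o['ee_pos'])
E
```

```text
1.4333 [ 0.50994348 -0.0635543   0.1709676 ] 0.03768327565643839 [-0.2   0.22  1.62 -0.    1.3  -0.02]
[[-0.     0.985 -0.175]
 [ 0.    -0.175 -0.985]
 [-1.    -0.    -0.   ]] yaw -10.05024590091477
[[ 0.00287632 -0.00372921 -0.1159676 ]]
```

View pics/w1.png

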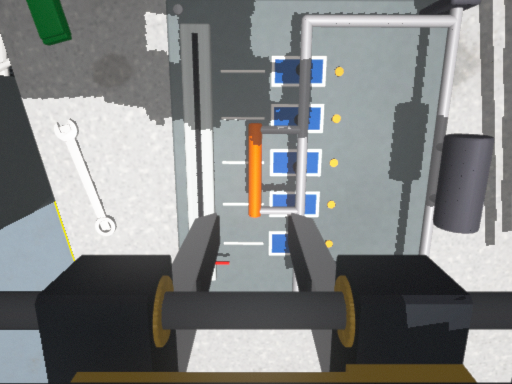

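{"name": "jog_arm", "arguments": {
  "rows": [0.003,-0.004,-0.03,0,0,0,0.6,0,0,-0.03,0,0,0,0.6,0,0,-0.03,0,0,0,0.6,0,0,-0.025,0,0,0,0.6,0,0,-0.02,0,0,0,0.6,0,0,0,0,0,0,0.85,0,0,0,0,0,0,0.95,0,0,0,0,0,0,0.95],
  "squeeze": 6
}}

```text
time_s: 2.15
ee_pos: [0.5129, -0.0695, 0.0374]
eef_rot: [1.555, 1.569, -0.195]
force: [0.7, 1.6, 0.5]
grip_width: 0.021
```

```bash
python3 - <<'E'
from h import *
b=-.179; th=0; 
pts=[np.array([-.175*np.cos(t)*np.cos(b),-.175*np.cos(t)*np.sin(b),.175*np.sin(t)]) for t in np.linspace(0,1.12,17)]
print(np.diff(pts,axis=0).round(4))
print(ctrl.get_obs()['force'])
shot('wrist','w2')
E
```

```text
[[ 0.0004 -0.0001  0.0122]
 [ 0.0013 -0.0002  0.0122]
 [ 0.0021 -0.0004  0.0121]
 [ 0.0029 -0.0005  0.0119]
 [ 0.0037 -0.0007  0.0116]
 [ 0.0045 -0.0008  0.0114]
 [ 0.0053 -0.001   0.011 ]
 [ 0.006  -0.0011  0.0106]
 [ 0.0068 -0.0012  0.0101]
 [ 0.0074 -0.0013  0.0096]
 [ 0.0081 -0.0015  0.0091]
 [ 0.0087 -0.0016  0.0085]
 [ 0.0093 -0.0017  0.0079]
 [ 0.0098 -0.0018  0.0072]
 [ 0.0102 -0.0019  0.0065]
 [ 0.0107 -0.0019  0.0057]]
[0.67510621 1.63055501 0.45523224]
```

View pics/w2.png

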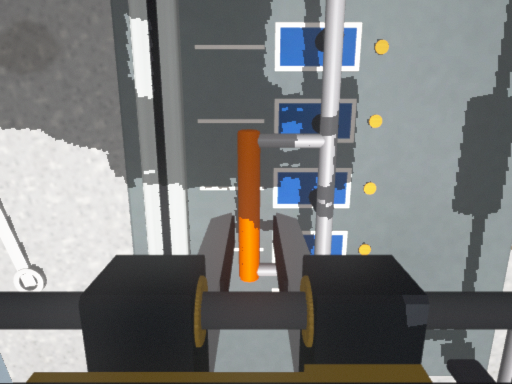

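{"name": "jog_arm", "arguments": {
  "rows": [0,0,0,0,0,0,1,0,0,0,0,0,0,1,0,0,0,0,0,0,1]
}}

```text
time_s: 2.45
ee_pos: [0.5126, -0.0694, 0.0369]
eef_rot: [1.525, 1.57, -0.225]
force: [-0.2, 0.3, -0.3]
grip_width: 0.0004
```

{"name": "jog_arm", "arguments": {
  "rows": [0.0005,0,0.012,0,0,0,1,0.001,0,0.012,0,0,0,1,0.002,-0.0005,0.012,0,0,0,1,0.003,-0.0005,0.012,0,0,0,1,0.0035,-0.0005,0.0115,0,0,0,1,0.0045,-0.001,0.0115,0,0,0,1,0.0055,-0.001,0.011,0,0,0,1,0.006,-0.001,0.0105,0,0,0,1]
}}

```text
time_s: 3.12
ee_pos: [0.5385, -0.0739, 0.1297]
eef_rot: [1.532, 1.57, -0.217]
force: [-0.5, 0.0, -1.1]
grip_width: -0.0001
```

```bash
python3 - <<'E'
from h import *
print(ctrl.get_obs()['force'],ctrl.get_obs()['grip_width'])
shot('side','s2')
E
```

```text
[-0.54638318  0.01462553 -1.05654594] -8.182038689040223e-05
```

View pics/s2.png

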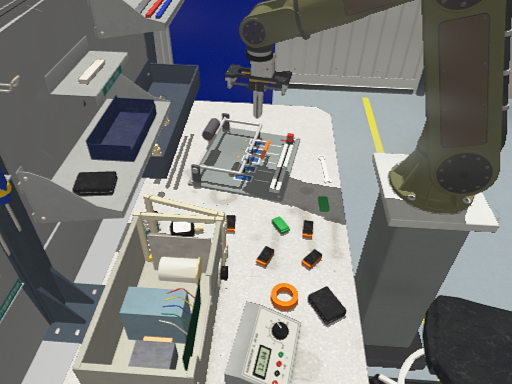

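```bash
python3 - <<'E'
from h import *
im,d,K,E=load('w2'); P=cloud(d,K,E)
for u,v in [(249,140),(249,200),(249,250),(249,275),(222,218),(225,222),(285,222),(285,240),(215,260),(290,280),(325,100),(300,190)]: print(u,v,P[v,u].round(3))
E
python3 - <<'E'
from h import *
shot('wrist','w3'); im,d,K,E=load('s2'); P=cloud(d,K,E)
for u,v in [(265,150),(258,112),(258,105),(261,158)]: print(u,v,P[v,u].round(3))
cv2.imwrite('pics/z4.png',cv2.resize(im[50:200,180:310,::-1],None,fx=4,fy=4,interpolation=cv2.INTER_CUBIC))
E
```

```text
249 140 [ 0.519 -0.022  0.061]
249 200 [ 0.512 -0.056  0.061]
249 250 [ 0.507 -0.086  0.061]
249 275 [ 0.504 -0.103  0.06 ]
222 218 [ 0.498 -0.057  0.081]
225 222 [ 0.5   -0.057  0.087]
285 222 [ 0.53  -0.063  0.087]
285 240 [ 0.528 -0.063  0.109]
215 260 [ 0.5   -0.057  0.128]
290 280 [ 0.526 -0.062  0.144]
325 100 [ 0.563 -0.008  0.059]
300 190 [ 0.547 -0.07   0.008]
265 150 [ 0.51  -0.054  0.058]
258 112 [ 0.535 -0.06   0.188]
258 105 [ 0.536 -0.063  0.209]
261 158 [ 0.52  -0.017  0.054]
```

View pics/z4.png

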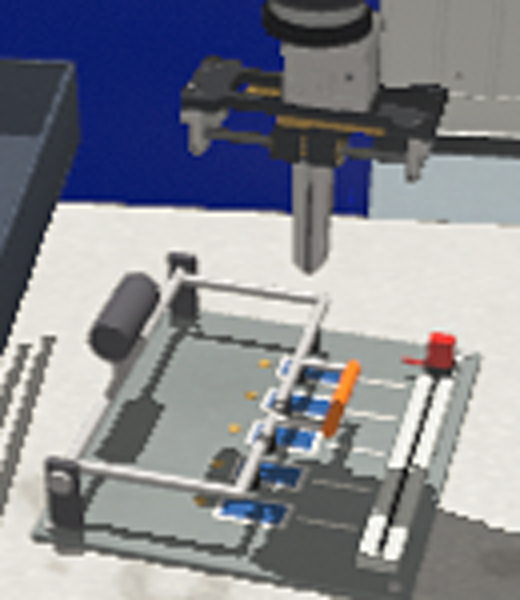

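View pics/w3.png

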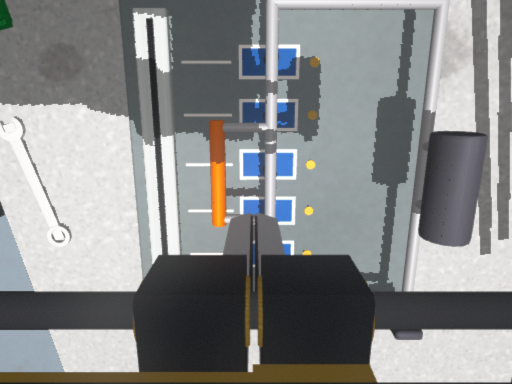

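```bash
python3 - <<'E'
from h import *
o=ctrl.get_obs(); print(o['ee_pos'],ctrl.tcp_to_grasp)
im,d,K,E=load('s2'); P=cloud(d,K,E)
print('proj tcp',proj(o['ee_pos'],K,E))
for v in range(95,126): print(v,P[v,258].round(3),im[v,258])
im,d,K,E=load('w3'); P=cloud(d,K,E); print('proj w3',proj(o['ee_pos'],K,E), proj(o['ee_pos']+[0,0,.045],K,E))
for v in range(205,250,4): print(v,P[v,240].round(3),P[v,253].round(3))
E
```

```text
[ 0.53940949 -0.07409671  0.13029989] 0.0188
proj tcp [[256.5082828  126.20405369]]
95 [ 0.537 -0.061  0.242] [120 117 115]
96 [ 0.537 -0.064  0.238] [113 110 108]
97 [ 0.537 -0.065  0.234] [114 111 110]
98 [ 0.537 -0.064  0.231] [114 112 109]
99 [ 0.537 -0.065  0.228] [114 112 109]
100 [ 0.537 -0.064  0.225] [115 113 111]
101 [ 0.536 -0.061  0.224] [119 116 114]
102 [ 0.537 -0.065  0.218] [119 116 114]
103 [ 0.536 -0.064  0.215] [118 115 113]
104 [ 0.536 -0.062  0.213] [118 116 114]
105 [ 0.536 -0.063  0.209] [118 116 113]
106 [ 0.536 -0.06   0.208] [118 115 113]
107 [ 0.536 -0.063  0.203] [119 116 114]
108 [ 0.536 -0.065  0.198] [120 117 115]
109 [ 0.536 -0.068  0.193] [125 121 119]
110 [ 0.536 -0.061  0.194] [125 122 119]
111 [ 0.536 -0.062  0.19 ] [124 122 119]
112 [ 0.535 -0.06   0.188] [125 122 119]
113 [ 0.536 -0.063  0.183] [125 122 120]
114 [ 0.535 -0.062  0.18 ] [125 122 119]
115 [ 0.535 -0.064  0.175] [124 121 119]
116 [ 0.535 -0.064  0.172] [122 119 116]
117 [ 0.535 -0.064  0.169] [128 125 122]
118 [ 0.547 -0.341 -0.003] [201 196 189]
119 [ 0.547 -0.332 -0.002] [235 233 2
[... 217 characters left out ...]
54  -0.199  0.056] [115 113 110]
proj w3 [[252.91565632 208.96969169]] [[253.15015597 235.6151499 ]]
205 [ 0.52  -0.107  0.008] [ 0.534 -0.109  0.009]
209 [ 0.52  -0.111  0.008] [ 0.533 -0.114  0.007]
213 [ 0.519 -0.115  0.008] [ 0.532 -0.118  0.008]
217 [ 0.534 -0.064  0.173] [ 0.541 -0.066  0.17 ]
221 [ 0.534 -0.064  0.179] [ 0.541 -0.067  0.174]
225 [ 0.535 -0.064  0.185] [ 0.541 -0.066  0.182]
229 [ 0.535 -0.064  0.19 ] [ 0.541 -0.066  0.187]
233 [ 0.535 -0.064  0.194] [ 0.54  -0.068  0.187]
237 [ 0.535 -0.064  0.199] [ 0.54  -0.07   0.187]
241 [ 0.535 -0.064  0.204] [ 0.54  -0.071  0.189]
245 [ 0.535 -0.064  0.208] [ 0.539 -0.074  0.188]
249 [ 0.536 -0.064  0.213] [ 0.539 -0.075  0.19 ]
```

The cameras put the finger tips about 37 mm above the reported TCP: z 0.167 seen against 0.130 reported. That agrees with the missed grasp, so I'll correct for it.

{"name": "jog_arm", "arguments": {
  "rows": [-0.013,0.003,0,0,0,0,0.6,-0.0135,0.003,0,0,0,0,0.6,0,0,0,0,0,0,0.6,0,0,0,0,0,0,0.6,0,0,-0.03,0,0,0,0.6,0,0,-0.03,0,0,0,0.6,0,0,-0.02,0,0,0,0.6,0,0,-0.01,0,0,0,0.6]
}}

```text
time_s: 3.88
ee_pos: [0.5109, -0.0677, 0.0359]
eef_rot: [-1.591, 1.567, 2.943]
force: [-0.5, -0.4, -0.6]
grip_width: 0.0375
```

```bash
python3 - <<'E'
from h import *
o=ctrl.get_obs(); print(o['ee_pos'],o['grip_width'],o['force'])
shot('side','s3');im,d,K,E=load('s3')
cv2.imwrite('pics/z5.png',cv2.resize(im[70:190,180:310,::-1],None,fx=5,fy=5,interpolation=cv2.INTER_CUBIC))
E
```

```text
[ 0.51085032 -0.06773052  0.0358575 ] 0.03745021833784913 [-0.5064227  -0.36453505 -0.56190485]
```

View pics/z5.png

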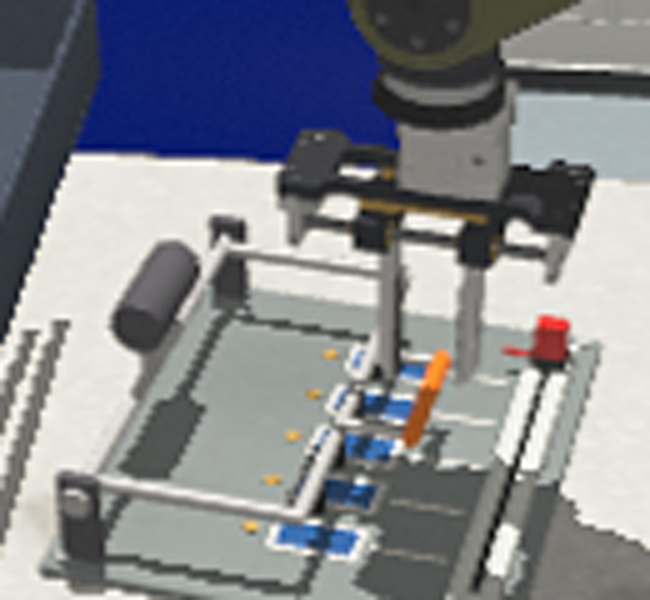

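{"name": "jog_arm", "arguments": {
  "rows": [0.001,0,-0.012,0,0,0,0.6,0.001,0,-0.012,0,0,0,0.6,0,0,-0.012,0,0,0,0.6,0,0,0,0,0,0,0.8,0,0,0,0,0,0,1,0,0,0,0,0,0,1,0,0,0,0,0,0,1,0,0,0,0,0,0,1],
  "squeeze": 6
}}

```text
time_s: 4.6
ee_pos: [0.5125, -0.0676, 0.0032]
eef_rot: [-1.562, 1.568, 2.971]
force: [-11.4, 1.2, 6.7]
grip_width: 0.017
```

{"name": "jog_arm", "arguments": {
  "rows": [0,0,0,0,0,0,1,0,0,0,0,0,0,1]
}}

```text
time_s: 4.77
ee_pos: [0.5124, -0.0676, 0.0032]
eef_rot: [-1.553, 1.568, 2.981]
force: [-12.1, 0.9, 6.9]
grip_width: 0.0172
```

```bash
python3 - <<'E'
from h import *
o=ctrl.get_obs(); print(o['ee_pos'],o['grip_width'],o['force'])
shot('side','s4');im,d,K,E=load('s4')
cv2.imwrite('pics/z6.png',cv2.resize(im[70:190,180:310,::-1],None,fx=5,fy=5,interpolation=cv2.INTER_CUBIC))
E
```

```text
[ 0.51242441 -0.06761215  0.00319004] 0.017239140972285683 [-12.08168265   0.94545887   6.8894044 ]
```

View pics/z6.png

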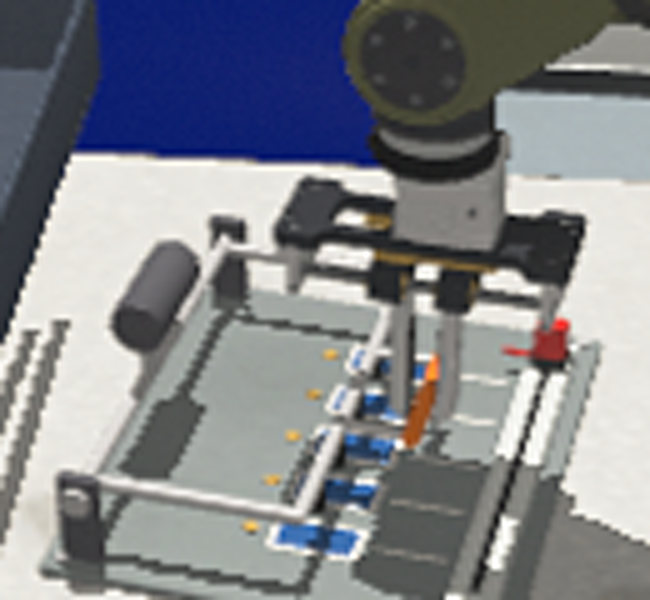

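{"name": "jog_arm", "arguments": {
  "rows": [-0.001,0,0,0,0,0,1,-0.001,0,0,0,0,0,1,0,0,0,0,0,0,1,0,0,0,0,0,0,1]
}}

```text
time_s: 5.15
ee_pos: [0.5104, -0.0673, 0.0032]
eef_rot: [-1.695, 1.568, 2.838]
force: [-11.5, 3.5, 7.7]
grip_width: 0.013
```

{"name": "jog_arm", "arguments": {
  "rows": [0,0,0.01,0,0,0,1,0.001,0,0.012,0,0,0,1,0.0015,-0.0005,0.012,0,0,0,1,0.0025,-0.0005,0.012,0,0,0,1,0.003,-0.0005,0.012,0,0,0,1],
  "squeeze": 5
}}

```text
time_s: 5.57
ee_pos: [0.5196, -0.0691, 0.0621]
eef_rot: [3.046, 1.57, 1.296]
force: [3.3, 1.5, -3.0]
grip_width: 0.0124
```

```bash
python3 - <<'E'
from h import *
o=ctrl.get_obs(); print(o['ee_pos'],o['grip_width'],o['force'])
shot('side','s5');im,d,K,E=load('s5')
cv2.imwrite('pics/z7.png',cv2.resize(im[50:190,180:310,::-1],None,fx=4,fy=4,interpolation=cv2.INTER_CUBIC))
E
```

```text
[ 0.5196331  -0.06909187  0.06213867] 0.012374747812434897 [ 3.25830814  1.46231487 -3.03567329]
```

View pics/z7.png

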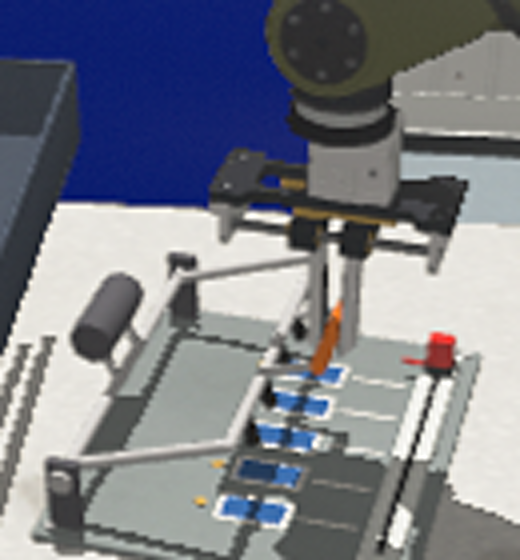

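{"name": "jog_arm", "arguments": {
  "rows": [0.0045,-0.001,0.0115,0,0,0,1,0.0055,-0.001,0.011,0,0,0,1,0.006,-0.001,0.0105,0,0,0,1,0.007,-0.001,0.01,0,0,0,1,0.0075,-0.0015,0.0095,0,0,0,1,0.008,-0.0015,0.009,0,0,0,1,0.0085,-0.0015,0.0085,0,0,0,1,0.0095,-0.0015,0.008,0,0,0,1]
}}

```text
time_s: 6.28
ee_pos: [0.5765, -0.0794, 0.1406]
eef_rot: [1.433, 1.57, -0.317]
force: [-0.5, 0.2, 0.7]
grip_width: 0.0144
```

{"name": "jog_arm", "arguments": {
  "rows": [0.01,-0.002,0.007,0,0,0,1,0.01,-0.002,0.0065,0,0,0,1,0.0105,-0.002,0.0055,0,0,0,1,0.011,-0.002,0.005,0,0,0,1]
}}

```text
time_s: 6.62
ee_pos: [0.6186, -0.0875, 0.1643]
eef_rot: [1.549, 1.569, -0.201]
force: [0.2, 1.1, -0.1]
grip_width: 0.0128
```

```bash
python3 - <<'E'
from h import *
o=ctrl.get_obs(); print(o['ee_pos'],o['grip_width'],o['force'])
shot('side','s6');im,d,K,E=load('s6')
cv2.imwrite('pics/z8.png',cv2.resize(im[30:190,160:310,::-1],None,fx=3.7,fy=3.7,interpolation=cv2.INTER_CUBIC))
E
```

```text
[ 0.61859262 -0.08750737  0.16428307] 0.01283831276502982 [ 0.19857637  1.07919013 -0.08522023]
```

View pics/z8.png

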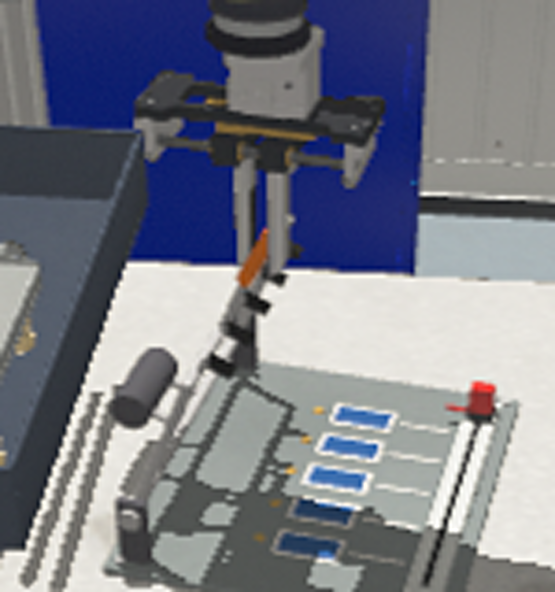

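{"name": "jog_arm", "arguments": {
  "rows": [0.004,-0.001,0.001,0,0,0,0.6,0,0,0,0,0,0,0.4,-0.01,0.002,0.035,0,0,0,0.3,-0.02,0.004,0.035,0,0,0,0.2,-0.03,0.005,0.02,0,0,0,0,-0.03,0.005,0,0,0,0,0,-0.03,0.005,0,0,0,0,0,-0.03,0.005,0,0,0,0,0]
}}

```text
time_s: 7.33
ee_pos: [0.4698, -0.0621, 0.2536]
eef_rot: [1.382, 1.57, -0.368]
force: [0.3, -0.5, 0.2]
grip_width: 0.0623
```

```bash
python3 - <<'E'
from h import *
o=ctrl.get_obs(); print(o['ee_pos'],o['grip_width'],o['force'])
shot('side','s7');shot('top','t7')
im=load('s7')[0]
cv2.imwrite('pics/z9.png',cv2.resize(im[30:190,160:310,::-1],None,fx=3.7,fy=3.7,interpolation=cv2.INTER_CUBIC))
E
```

```text
[ 0.46980014 -0.06207953  0.25364781] 0.06225835003955529 [ 0.34482797 -0.46166226  0.16498086]
```

View pics/z9.png

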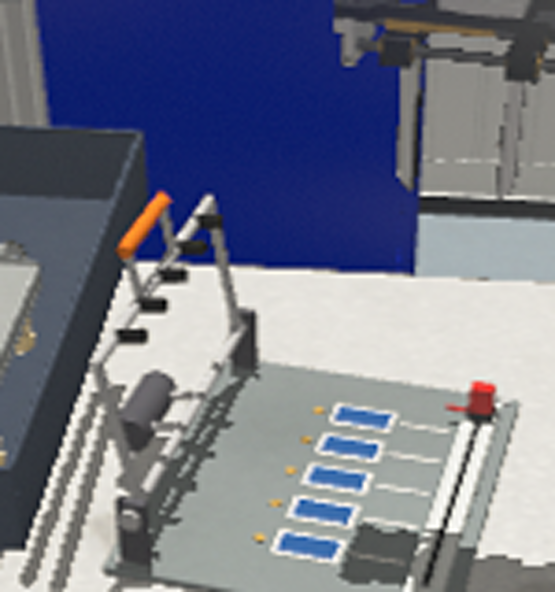

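View pics/t7.png

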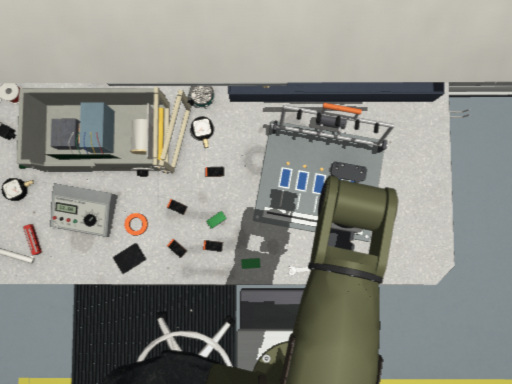

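```bash
cat >> h.py <<'E'
def bats(f,reg=(.28,.68,.12,.40)):
    im,d,K,E=load(f); P=cloud(d,K,E)
    h=cv2.cvtColor(im,cv2.COLOR_RGB2HSV)
    dark=(h[...,2]<75); org=((h[...,0]<12)|(h[...,0]>172))&(h[...,1]>150)
    m=(dark|org)&(d>0)&(P[...,2]>.006)&(P[...,2]<.05)&(P[...,0]>reg[0])&(P[...,0]<reg[1])&(P[...,1]>reg[2])&(P[...,1]<reg[3])
    n,l,s,c=cv2.connectedComponentsWithStats(m.astype(np.uint8))
    out=[]
    for i in range(1,n):
        if s[i,4]<60: continue
        vu=np.argwhere(l==i)
        # outline: pixels onto top plane
        (cu,cv),(w,hh),a=cv2.minAreaRect(vu[:,::-1].astype(np.float32))
        box=cv2.boxPoints(((cu,cv),(w+1,hh+1),a)); W=np.array([onplane(u,v,.017,K,E)[:2] for u,v in box])
        e=[W[1]-W[0],W[2]-W[1]]; L=max(e,key=np.linalg.norm)
        Pm=P[l==i]; top=Pm[Pm[:,2]>.013]
        (tx,ty),ts,ta=cv2.minAreaRect(top[:,:2].astype(np.float32))
        ang=np.degrees(np.arctan2(L[1],L[0]))%180
        nz=org[l==i].sum()
        out.append((W.mean(0),ang,sorted(np.linalg.norm(e,axis=1))))
        print('px',(int(cu),int(cv)),'n',s[i,4],'org',nz,'rect',W.mean(0).round(4),'ang',round(ang,1),'size',np.round(sorted(np.linalg.norm(e,axis=1)),3),'cloud',round(tx,4),round(ty,4),np.round(sorted(ts),3),'med',np.median(top,0).round(4))
    return out
E
python3 - <<'E'
from h import *
bats('t7')
im,d,K,E=load('t7'); b,f=fitboard(im,K,E,np.array([.5571,-.0753,-.179]));print(b,f)
E
```

```text
px (214, 171) n 153 org 16 rect [0.5916 0.2184] ang 89.9 size [0.025 0.05 ] cloud 0.5918 0.2183 [0.023 0.048] med [0.5917 0.217  0.0165]
px (176, 206) n 147 org 11 rect [0.4923 0.3237] ang 63.5 size [0.026 0.052] cloud 0.492 0.3224 [0.023 0.047] med [0.4909 0.3221 0.0168]
px (176, 248) n 157 org 14 rect [0.3772 0.3225] ang 49.9 size [0.027 0.052] cloud 0.3773 0.3226 [0.025 0.049] med [0.376  0.3211 0.0163]
px (212, 245) n 154 org 15 rect [0.3843 0.2227] ang 90.0 size [0.027 0.05 ] cloud 0.3842 0.2229 [0.025 0.048] med [0.3856 0.2213 0.0162]
px (245, 263) n 72 org 0 rect [0.3363 0.1314] ang 0.0 size [0.022 0.025] cloud 0.3363 0.1314 [0.019 0.022] med [0.3367 0.1328 0.016 ]
[ 0.55915416 -0.07679992 -0.16632044] -594.6092529296875
```

```bash
cat >> h.py <<'E'
def pca(f,c):
    im,d,K,E=load(f); P=cloud(d,K,E); h=cv2.cvtColor(im,cv2.COLOR_RGB2HSV)
    dark=(h[...,2]<90); org=((h[...,0]<14)|(h[...,0]>172))&(h[...,1]>150)
    m=(dark|org)&(np.hypot(P[...,0]-c[0],P[...,1]-c[1])<.036)&(P[...,2]>.009)
    vu=np.argwhere(m); W=np.array([onplane(u,v,.017,K,E)[:2] for v,u in vu])
    w,V=np.linalg.eigh(np.cov(W.T)); L=V[:,1]
    return W.mean(0),np.degrees(np.arctan2(L[1],L[0]))%180,m.sum(),np.sqrt(12*w)
def yaw():
    o,R=tooly(); return o,np.degrees(np.arctan2(R[1,1],R[0,1]))
E
python3 - <<'E'
from h import *
for c in [(.592,.218),(.492,.323),(.377,.322),(.384,.222)]: print(*pca('t7',c), *pca('top0',c))
o,y=yaw(); print(o['ee_pos'],y,o['qpos'].round(2))
E
```

```text
[0.5915436  0.21778461] 89.6986087023447 152 [0.02501136 0.04931789] [0.5914242  0.21829671] 90.35432149130335 159 [0.02494137 0.04978838]
[0.49216034 0.32249186] 66.5312985198128 153 [0.0243888  0.04962922] [0.49249371 0.32252183] 64.60999844353024 161 [0.02492371 0.05003085]
[0.3773863  0.32193863] 48.85580331425933 162 [0.02509552 0.049312  ] [0.37693148 0.32133228] 49.37932969972824 163 [0.0252419  0.05050192]
[0.38439898 0.22213716] 82.5954610771119 161 [0.02485028 0.04892577] [0.38453902 0.22153205] 86.19574277432893 164 [0.02517215 0.04930703]
[ 0.46871948 -0.06178669  0.25442905] -10.251234741714418 [-0.21  0.07  1.6  -0.    1.47 -0.03]
```

```bash
python3 - <<'E'
from h import *
im,d,K,E=load('w3'); print(E[:3,3]-[.5394,-.0741,.1303])
im,d,K,E=load('t7');P=cloud(d,K,E)
m=(P[...,1]>.2)&(P[...,1]<.36)&(P[...,0]>.5)&(P[...,0]<.74)&(P[...,2]>.05)&(P[...,2]<.6)&(d>0)
for x0 in np.arange(.5,.74,.02):
    q=P[m&(abs(P[...,0]-x0)<.01)]
    if len(q): print(x0.round(2),'ymin',q[:,1].min().round(3),'z',q[:,2].max().round(3))
E
```

```text
[0.01194853 0.06886946 0.21443365]
0.58 ymin 0.334 z 0.162
0.6 ymin 0.33 z 0.169
0.62 ymin 0.325 z 0.169
0.64 ymin 0.318 z 0.171
0.66 ymin 0.314 z 0.17
0.68 ymin 0.309 z 0.17
0.7 ymin 0.304 z 0.171
0.72 ymin 0.3 z 0.169
```

{"name": "jog_arm", "arguments": {
  "rows": [0.012,0.028,-0.015,0,0,1,0.5,0.012,0.028,-0.015,0,0,1,0.5,0.012,0.028,-0.015,0,0,1,0.5,0.012,0.028,-0.015,0,0,1,0.5,0.012,0.028,-0.015,0,0,1,0.5,0.012,0.028,-0.015,0,0,1,0.5,0.012,0.028,-0.015,0,0,1,0.5,0.012,0.028,-0.015,0,0,1,0.5],
  "squeeze": 20
}}

```text
time_s: 8.1
ee_pos: [0.5682, 0.1631, 0.1327]
eef_rot: [0.378, 1.571, -1.232]
force: [0.7, -0.6, -0.7]
grip_width: 0.047
```

{"name": "jog_arm", "arguments": {
  "rows": [0.0135,0.028,-0.015,0,0,1,0.5,0.0135,0.0275,-0.015,0,0,1,0.5,0,0,-0.03,0,0,0,0.5,0,0,-0.02,0,0,0,0.5,0,0,0,0,0,0,0.5]
}}

```text
time_s: 8.52
ee_pos: [0.5925, 0.2168, 0.0486]
eef_rot: [-1.259, 1.563, -2.834]
force: [-1.1, -0.0, -0.5]
grip_width: 0.0469
```

```bash
python3 - <<'E'
from h import *
o,y=yaw(); print(o['ee_pos'],y,o['qpos'].round(2),o['grip_width'])
shot('wrist','w8')
E
```

```text
[0.59246487 0.21684391 0.04864148] -0.21582531155972573 [ 0.29  0.6   1.39 -0.    1.16  0.3 ] 0.046914574691712646
```

View pics/w8.png

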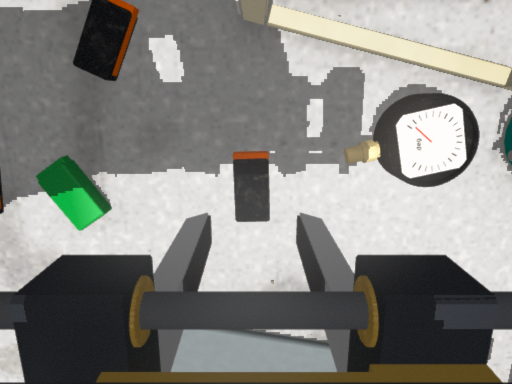

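{"name": "jog_arm", "arguments": {
  "rows": [0,0.001,-0.03,0,0,0,0.5,0,0,-0.03,0,0,0,0.5,0,0,-0.015,0,0,0,0.5,0,0,-0.004,0,0,0,0.5,0,0,0,0,0,0,0.7,0,0,0,0,0,0,0.9,0,0,0,0,0,0,0.9,0,0,0,0,0,0,0.9],
  "squeeze": 20
}}

```text
time_s: 9.23
ee_pos: [0.5958, 0.2184, -0.0234]
eef_rot: [1.882, 1.568, 0.307]
force: [-2.3, -1.3, 7.2]
grip_width: 0.0254
```

```bash
python3 - <<'E'
from h import *
o,y=yaw(); print(o['ee_pos'],y,o['force'],o['grip_width'])
shot('side','s9'); im=load('s9')[0]
cv2.imwrite('pics/z10.png',cv2.resize(im[130:270,170:330,::-1],None,fx=4.5,fy=4.2,interpolation=cv2.INTER_CUBIC))
E
```

```text
[ 0.59576217  0.21842663 -0.02341715] -0.2587773505739558 [-2.30584612 -1.34773317  7.1739891 ] 0.025403374910206968
```

View pics/z10.png

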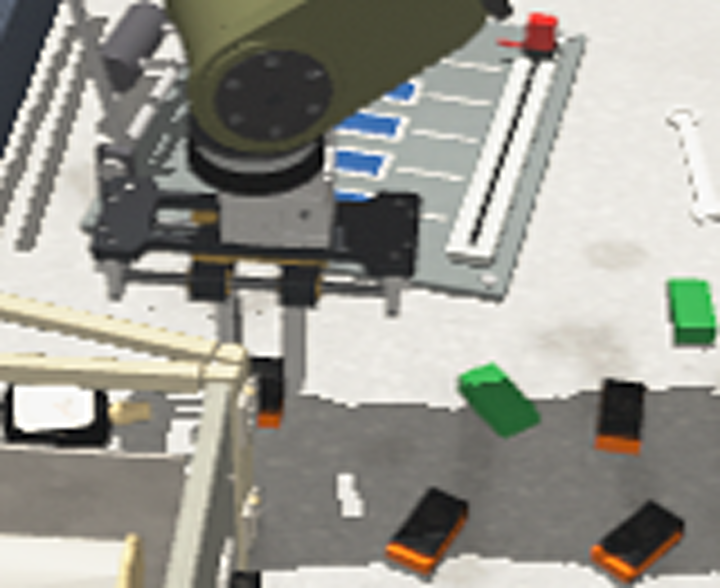

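{"name": "jog_arm", "arguments": {
  "rows": [0,0,0.02,0,0,0,0.9,0,0,0.03,0,0,0,0.9,0,0,0.03,0,0,0,0.9,0,0,0.03,0,0,0,0.9,0,0,0,0,0,0,0.9]
}}

```text
time_s: 9.7
ee_pos: [0.5975, 0.219, 0.092]
eef_rot: [1.868, 1.561, 0.292]
force: [1.0, 0.9, 0.6]
grip_width: 0.0258
```

```bash
python3 - <<'E'
from h import *
o,y=yaw(); print(o['ee_pos'],y,o['force'],o['grip_width'])
shot('side','s10'); im,d,K,E=load('s10'); P=cloud(d,K,E)
cv2.imwrite('pics/z11.png',cv2.resize(im[90:250,170:330,::-1],None,fx=3.7,fy=3.7,interpolation=cv2.INTER_CUBIC))
shot('wrist','w10')
print(proj(o['ee_pos'],K,E),proj(o['ee_pos']+[0,0,.037],K,E))
E
```

```text
[0.59748841 0.21897619 0.09199921] -0.2575346864371088 [1.03584042 0.92425304 0.60524861] 0.02581471631084865
[[226.62449608 199.54715674]] [[226.25113653 188.67049275]]
```

View pics/z11.png

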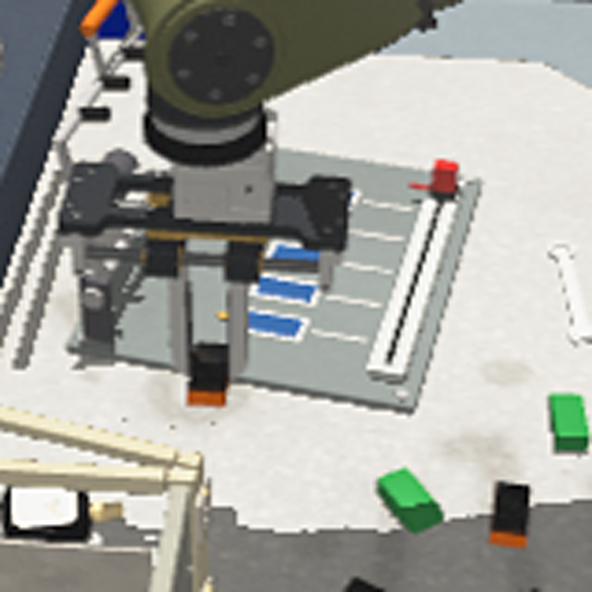

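View pics/w10.png

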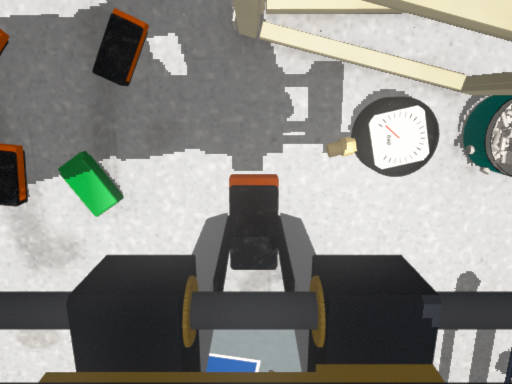

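```bash
python3 - <<'E'
from h import *
im,d,K,E=load('s9');P=cloud(d,K,E)
for z in (0,.005,.01,.015): print(z,proj([.5958-.019,.218+.008,z],K,E),proj([.5958,.218+.026,z],K,E))
for v in range(212,232): print(v,[ (tuple(int(c) for c in im[v,u]),round(float(P[v,u,2]),3)) for u in (233,235,237)])
E
```

```text
0 [[234.82186219 226.87361039]] [[227.04475393 231.33487814]]
0.005 [[234.79915435 225.58495568]] [[226.99844587 230.0444777 ]]
0.01 [[234.77631144 224.2886353 ]] [[226.9518591  228.74631081]]
0.015 [[234.75333223 222.98458064]] [[226.90499109 227.44030714]]
212 [((133, 130, 126), 0.056), ((134, 132, 128), 0.06), ((124, 122, 117), 0.048)]
213 [((134, 131, 127), 0.053), ((134, 132, 128), 0.058), ((122, 120, 117), 0.046)]
214 [((133, 131, 126), 0.051), ((133, 132, 128), 0.051), ((123, 121, 117), 0.042)]
215 [((113, 111, 108), 0.046), ((134, 132, 128), 0.05), ((125, 123, 119), 0.037)]
216 [((117, 115, 112), 0.043), ((134, 132, 128), 0.042), ((125, 122, 118), 0.034)]
217 [((119, 117, 113), 0.04), ((134, 133, 128), 0.039), ((122, 120, 118), 0.033)]
218 [((120, 118, 114), 0.033), ((134, 133, 129), 0.036), ((123, 121, 118), 0.028)]
219 [((116, 114, 111), 0.033), ((134, 133, 128), 0.033), ((125, 123, 119), 0.022)]
220 [((96, 94, 92), 0.809), ((134, 133, 128), 0.028), ((157, 153, 148), -0.0)]
221 [((96, 94, 91), 0.024), ((133, 132, 128), 0.023), ((184, 180, 173), -0.0)]
222 [((95, 93, 91), 0.02), ((133, 131, 127), 0.02), ((193, 190, 181), 0.001)]
223 [((95, 94, 91), 0.017), ((132, 131, 127), 0.016), ((233, 229, 222), -0.003)]
224 [((98, 96, 94), 0.012), ((125, 123, 118), 0.002), ((120, 117, 112), -0.001)]
225 [((116, 112, 106), -0.002), ((125, 123, 117), -0.001), ((124, 120, 117), 0.001)]
226 [((114, 110, 105), 0.0), ((129, 127, 121), -0.001), ((125, 122, 118), 0.001)]
227 [((117, 111, 105), -0.002), ((123, 121, 116), 0.0), ((125, 124, 118), 0.0)]
228 [((120, 110, 105), -0.001), ((124, 122, 118), 0.002), ((130, 128, 122), 0.001)]
229 [((119, 117, 110), -0.003), ((129, 126, 122), -0.001), ((128, 126, 119), 0.0)]
230 [((121, 119, 114), 0.002), ((129, 128, 121), 0.002), ((122, 120, 116), -0.003)]
231 [((124, 126, 121), 0.002), ((124, 122, 119), 0.001), ((122, 120, 115), 0.001)]
```

```bash
python3 - <<'E'
from h import *
shot('top','t10')
im,d,K,E=load('t10'); b,f=fitboard(im,K,E,np.array([.5571,-.0753,-.179]));print(b,f)
cv2.imwrite('pics/z12.png',cv2.resize(im[90:250,200:400,::-1],None,fx=3.7,fy=3.7,interpolation=cv2.INTER_CUBIC))
for n in ('s7',):
    im,d,K,E=load(n); print(n,fitboard(im,K,E,np.array([.5571,-.0753,-.179])))
E
```

```text
[ 0.55827036 -0.07365349 -0.18708623] -941.6204833984375
s7 (array([ 0.55637647, -0.07349835, -0.17816195]), np.float64(-904.5532836914062))
```

View pics/z12.png

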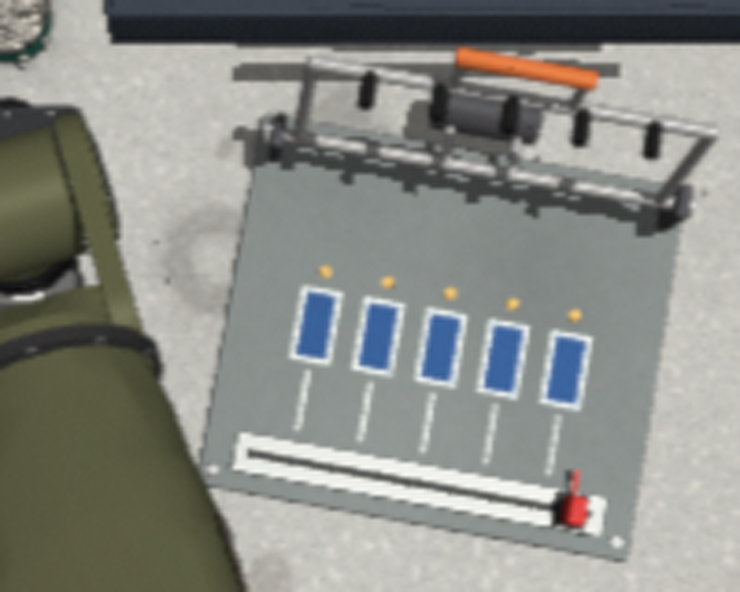

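```bash
python3 - <<'E'
from h import *
for f in ('t10','s7'):
    im,d,K,E=load(f); n,l,s,c=cv2.connectedComponentsWithStats(blue(im).astype(np.uint8))
    W=[]
    for i in range(1,n):
        p=onplane(*c[i],.008,K,E)
        if 40<s[i,4]<300 and .45<p[0]<.65 and -.25<p[1]<.1: W.append(p[:2]); print(s[i,4],p.round(4))
    W=np.array(sorted(W,key=lambda p:p[1]))
    if len(W)==5:
        print(W.mean(0),np.degrees(np.arctan2(-(W[4]-W[0])[0],(W[4]-W[0])[1])),np.linalg.norm(W[4]-W[0]))
E
```

```text
94 [0.574  0.0209 0.008 ]
95 [ 0.5657 -0.0262  0.008 ]
95 [ 0.5573 -0.0734  0.008 ]
96 [ 0.5485 -0.1209  0.008 ]
96 [ 0.5399 -0.168   0.008 ]
[ 0.55708006 -0.07352635] -10.202353751843 0.19201608929035247
43 [ 0.5551 -0.0718  0.008 ]
48 [ 0.5641 -0.0247  0.008 ]
52 [0.5718 0.0228 0.008 ]
```

{"name": "jog_arm", "arguments": {
  "rows": [-0.004,-0.0276,0,0,0,5.7,0.9,-0.004,-0.0276,0,0,0,5.7,0.9,-0.004,-0.0276,0,0,0,5.7,0.9,-0.004,-0.0276,0,0,0,5.7,0.9,-0.004,-0.0276,0,0,0,5.7,0.9,-0.004,-0.0276,0,0,0,5.7,0.9,-0.004,-0.0276,0,0,0,5.7,0.9,-0.004,-0.0276,0,0,0,5.7,0.9]
}}

```text
time_s: 10.52
ee_pos: [0.5616, -0.0039, 0.0833]
eef_rot: [-2.437, 1.569, 3.072]
force: [0.4, -0.1, 0.1]
grip_width: 0.0259
```

{"name": "jog_arm", "arguments": {
  "rows": [-0.004,-0.0276,0,0,0,5.7,0.9,-0.004,-0.0276,0,0,0,5.7,0.9,-0.004,-0.0276,0,0,0,5.7,0.9,-0.004,-0.0276,0,0,0,5.7,0.9,-0.004,-0.0276,-0.01,0,0,5.7,0.9,-0.004,-0.0276,-0.02,0,0,5.7,0.9,0,0,-0.01,0,0,0,0.9,0,0,0,0,0,0,0.9]
}}

```text
time_s: 11.18
ee_pos: [0.5366, -0.1686, 0.0412]
eef_rot: [2.948, 1.565, 2.763]
force: [-1.7, 0.4, -1.4]
grip_width: 0.0258
```

```bash
python3 - <<'E'
from h import *
o,y=yaw(); print(o['ee_pos'],y,o['force'],o['grip_width'],o['qpos'].round(2))
shot('wrist','w11')
E
```

```text
[ 0.53657814 -0.16858914  0.04116753] 79.38946996424066 [-1.6873832   0.43302784 -1.39552301] 0.025758452046335836 [-0.37  0.47  1.61  0.    1.07 -1.76]
```

View pics/w11.png

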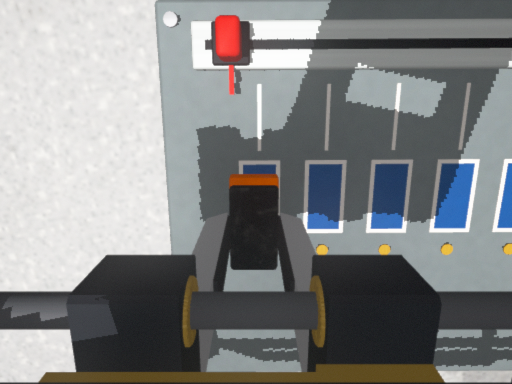

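{"name": "jog_arm", "arguments": {
  "rows": [0.0035,0,-0.01,0,0,0.4,0.9,0,0,-0.02,0,0,0,0.9,0,0,-0.015,0,0,0,0.9,0,0,-0.006,0,0,0,0.9,0,0,0,0,0,0,0.9,0,0,0,0,0,0,0.9]
}}

```text
time_s: 11.73
ee_pos: [0.5427, -0.1678, -0.0059]
eef_rot: [-0.197, 1.57, -0.372]
force: [0.1, -0.5, -0.5]
grip_width: 0.0254
```

{"name": "jog_arm", "arguments": {
  "rows": [-0.0025,-0.0005,-0.004,0,0,0,0.9,0,0,-0.004,0,0,0,0.9,0,0,0,0,0,0,0.9,0,0,0,0,0,0,0.9]
}}

```text
time_s: 12.07
ee_pos: [0.5398, -0.1688, -0.0142]
eef_rot: [-0.239, 1.571, -0.415]
force: [0.8, 0.3, -0.0]
grip_width: 0.0258
```

{"name": "jog_arm", "arguments": {
  "rows": [0,0,-0.002,0,0,0,0.9,0,0,-0.001,0,0,0,0.9,0,0,0,0,0,0,0.9]
}}

```text
time_s: 12.32
ee_pos: [0.5403, -0.169, -0.0157]
eef_rot: [-0.226, 1.569, -0.402]
force: [-7.0, 2.2, 16.8]
grip_width: 0.0256
```

{"name": "jog_arm", "arguments": {
  "rows": [0,0,0.001,0,0,0,0.9,0,0,0,0,0,0,0.63,0,0,0,0,0,0,0.63,0,0,0,0,0,0,0.6,0,0,0.02,0,0,0,0.6,0,0,0.03,0,0,0,0.6,0,0,0.03,0,0,0,0.6,0,0,0.02,0,0,0,0.6]
}}

```text
time_s: 12.98
ee_pos: [0.5403, -0.169, 0.0862]
eef_rot: [-0.198, 1.569, -0.373]
force: [0.0, 0.0, -0.0]
grip_width: 0.0377
```

```bash
python3 - <<'E'
from h import *
o,y=yaw(); print(o['ee_pos'],y,o['force'],o['grip_width'],o['qpos'].round(2))
shot('wrist','w12');shot('side','s12')
E
```

```text
[ 0.54030538 -0.16897626  0.08616569] 79.94367986201748 [ 0.00971764  0.03434361 -0.03960446] 0.03765310564077628 [-0.37  0.42  1.57 -0.    1.15 -1.76]
```

View pics/w12.png

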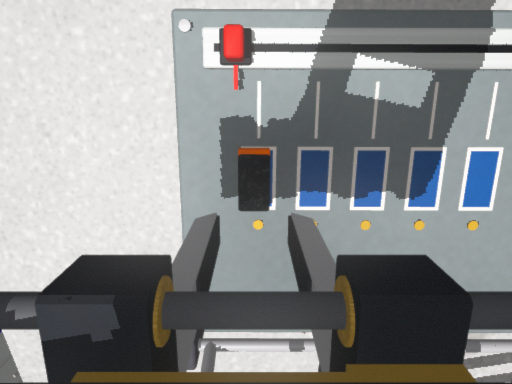

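View pics/s12.png

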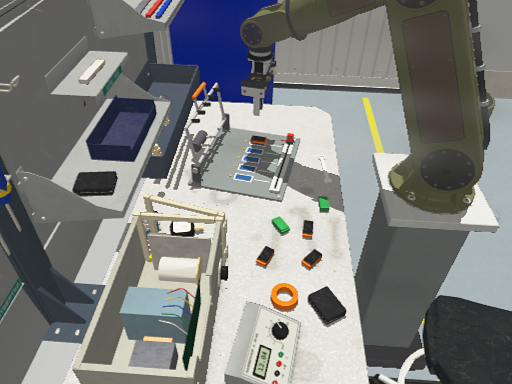

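```bash
cat >> h.py <<'E'
B=np.array([.557,-.0738,np.radians(-10.2)])
def inbay(f,zt=.025):
    """board-frame centre of batteries on the plate, by cloud of top faces"""
    im,d,K,E=load(f); P=cloud(d,K,E); h=cv2.cvtColor(im,cv2.COLOR_RGB2HSV)
    dark=(h[...,2]<75)&(h[...,1]<110); org=((h[...,0]<14)|(h[...,0]>172))&(h[...,1]>150)
    c,s=np.cos(B[2]),np.sin(B[2]); X=P[...,0]-B[0];Y=P[...,1]-B[1]; bx=c*X+s*Y; by=-s*X+c*Y
    for i in range(5):
        m=(dark|org)&(d>0)&(abs(bx)<.045)&(abs(by-(i-2)*.048)<.022)&(abs(P[...,2]-zt)<.005)
        if m.sum()<40: continue
        q=np.c_[bx[m],by[m]-(i-2)*.048].astype(np.float32); r=cv2.minAreaRect(q)
        print('bay',i+1,m.sum(),'centre',np.round(r[0],4),'size',np.round(r[1],3),'ang',round(r[2],1),'mean',q.mean(0).round(4),'blue patch px mean z',np.median(P[...,2][m]).round(4))
    bl=blue(im)>0; 
    n,l,st,ce=cv2.connectedComponentsWithStats(bl.astype(np.uint8))
    for i in range(1,n):
        if st[i,4]>60:
            p=onplane(*ce[i],.008,K,E); X,Y=p[0]-B[0],p[1]-B[1]; print('blue',st[i,4],round(c*X+s*Y,4),round((-s*X+c*Y)*1000/48+3,3))
E
python3 - <<'E'
from h import *
inbay('w12')
E
```

```text
bay 1 1911 centre [-0.0044 -0.0008] size [0.051 0.026] ang 0.6 mean [-0.005  -0.0007] blue patch px mean z 0.0244
blue 677 -0.0152 2.061
blue 748 -0.0136 3.076
blue 1399 -0.0028 4.069
blue 1414 -0.0028 5.068
blue 302 0.0159 3.105
blue 385 0.0151 2.061
```

{"name": "jog_arm", "arguments": {
  "rows": [-0.0104,0.0261,0,0,0,-5.7,0.5,-0.0104,0.0261,0,0,0,-5.7,0.5,-0.0104,0.0261,0,0,0,-5.7,0.5,-0.0104,0.0261,0,0,0,-5.7,0.5,-0.0104,0.0261,0,0,0,-5.7,0.5,-0.0104,0.0261,0,0,0,-5.7,0.5,-0.0104,0.0261,0,0,0,-5.7,0.5,-0.0104,0.0261,0,0,0,-5.7,0.5]
}}

```text
time_s: 13.75
ee_pos: [0.4554, 0.0411, 0.0827]
eef_rot: [-2.186, 1.57, 3.121]
force: [0.6, -0.0, 0.7]
grip_width: 0.047
```

{"name": "jog_arm", "arguments": {
  "rows": [-0.0104,0.0261,0,0,0,-5.7,0.5,-0.0104,0.0261,0,0,0,-5.7,0.5,-0.0104,0.0261,0,0,0,-5.7,0.5,-0.0104,0.0261,0,0,0,-5.7,0.5,-0.0104,0.0261,-0.01,0,0,-5.7,0.5,-0.0104,0.0261,-0.01,0,0,-5.7,0.5,-0.0104,0.0261,-0.01,0,0,-5.7,0.5,0,0,0,0,0,0,0.5]
}}

```text
time_s: 14.42
ee_pos: [0.3811, 0.2251, 0.0513]
eef_rot: [-1.163, 1.567, -2.836]
force: [0.1, 0.2, -0.7]
grip_width: 0.047
```

```bash
cat >> h.py <<'E'
def near(f,c,zt=.017,r=.05):
    im,d,K,E=load(f); P=cloud(d,K,E); h=cv2.cvtColor(im,cv2.COLOR_RGB2HSV)
    dark=(h[...,2]<90)&(h[...,1]<110); org=((h[...,0]<14)|(h[...,0]>172))&(h[...,1]>150)
    m=(dark|org)&(d>0)&(np.hypot(P[...,0]-c[0],P[...,1]-c[1])<r)&(abs(P[...,2]-zt)<.005)
    n,l,s,_=cv2.connectedComponentsWithStats(m.astype(np.uint8)); i=1+np.argmax(s[1:,4]); q=P[l==i][:,:2].astype(np.float32)
    (cx,cy),(w,hh),a=cv2.minAreaRect(q); 
    ang=(a if w>hh else a+90)%180
    print('battery',round(cx,4),round(cy,4),'size',round(w,3),round(hh,3),'long ang',round(ang,1),'n',len(q))
E
python3 - <<'E'
from h import *
o,y=yaw(); print(o['ee_pos'],y,o['force'],o['grip_width'],o['qpos'].round(2))
shot('wrist','w13'); near('w13',(.3845,.2222))
E
```

```text
[0.3810673  0.22511328 0.05125084] -5.882646228933142 [ 0.11077765  0.23476779 -0.74198691] 0.04699793787289856 [0.45 0.21 1.94 0.   0.99 0.55]
battery 0.3826 0.227 size 0.051 0.026 long ang 84.9 n 2167
```

View pics/w13.png

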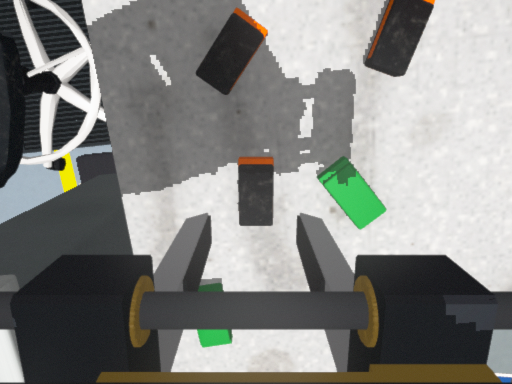

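{"name": "jog_arm", "arguments": {
  "rows": [0.0015,0.002,-0.03,0,0,0.8,0.5,0,0,-0.03,0,0,0,0.5,0,0,-0.015,0,0,0,0.5,0,0,0,0,0,0,0.5,0,0,0,0,0,0,0.5]
}}

```text
time_s: 14.88
ee_pos: [0.3853, 0.224, -0.0215]
eef_rot: [-1.012, 1.569, -2.666]
force: [0.2, 0.2, -0.2]
grip_width: 0.0472
```

{"name": "jog_arm", "arguments": {
  "rows": [-0.0025,0.003,-0.005,0,0,0,0.5,0,0,-0.003,0,0,0,0.5,0,0,0,0,0,0,0.5]
}}

```text
time_s: 15.13
ee_pos: [0.3829, 0.2278, -0.0291]
eef_rot: [2.103, 1.57, 0.45]
force: [1.1, -0.8, 0.4]
grip_width: 0.0473
```

{"name": "jog_arm", "arguments": {
  "rows": [0,-0.0005,0,0,0,0,0.7,0,0,0,0,0,0,0.9,0,0,0,0,0,0,0.9,0,0,0,0,0,0,0.9],
  "squeeze": 25
}}

```text
time_s: 15.47
ee_pos: [0.3829, 0.2273, -0.0291]
eef_rot: [2.146, 1.57, 0.493]
force: [-0.7, -0.8, 3.5]
grip_width: 0.0262
```

{"name": "jog_arm", "arguments": {
  "rows": [0,0,0.03,0,0,0,0.9,0,0,0.04,0,0,0,0.9,0.0,0.0,0.04,0,0,0,0.9,0.0109,-0.023,0,0,0,5.7,0.9,0.0109,-0.023,0,0,0,5.7,0.9,0.0109,-0.023,0,0,0,5.7,0.9,0.0109,-0.023,0,0,0,5.7,0.9,0.0109,-0.023,0,0,0,5.7,0.9]
}}

```text
time_s: 16.13
ee_pos: [0.4375, 0.1111, 0.0808]
eef_rot: [1.298, 1.571, 0.146]
force: [0.6, 0.7, -0.9]
grip_width: 0.0254
```

{"name": "jog_arm", "arguments": {
  "rows": [0.0109,-0.023,0,0,0,5.7,0.9,0.0109,-0.023,0,0,0,5.7,0.9,0.0109,-0.023,0,0,0,5.7,0.9,0.0109,-0.023,0,0,0,5.7,0.9,0.0109,-0.023,0,0,0,5.7,0.9,0.0109,-0.023,0,0,0,5.7,0.9,0.0109,-0.023,0,0,0,5.7,0.9,0,0,0,0,0,0,0.9]
}}

```text
time_s: 16.8
ee_pos: [0.5147, -0.052, 0.0806]
eef_rot: [-0.383, 1.57, -0.838]
force: [0.5, 0.0, -0.7]
grip_width: 0.0257
```

```bash
python3 - <<'E'
from h import *
o,y=yaw(); print(o['ee_pos'],y,o['force'],o['grip_width'],o['qpos'].round(2))
E
```

```text
[ 0.51471117 -0.05195424  0.08060488] 63.9151000710936 [ 0.45350183  0.00905565 -0.70606971] 0.02566827710885982 [-0.17  0.32  1.71 -0.    1.1  -1.29]
```

{"name": "jog_arm", "arguments": {
  "rows": [0.0105,-0.0218,-0.01,0,0,5.3,0.9,0.0105,-0.0218,-0.02,0,0,5.3,0.9,0.0105,-0.0218,-0.02,0,0,5.3,0.9,0,0,-0.02,0,0,0,0.9,0,0,-0.01,0,0,0,0.9,0,0,0,0,0,0,0.9]
}}

```text
time_s: 17.3
ee_pos: [0.5434, -0.1134, -0.0016]
eef_rot: [3.027, 1.567, 2.843]
force: [-0.5, -0.3, -0.1]
grip_width: 0.0255
```

```bash
python3 - <<'E'
from h import *
o,y=yaw(); print(o['ee_pos'],y,o['force'],o['grip_width'],o['qpos'].round(2))
shot('wrist','w14')
import h
h.B=np.array([.5548,-.0701,np.radians(-10.2)])
inbay('w14',.017+o['ee_pos'][2]+.0291); inbay('w14')
E
```

```text
[ 0.54343077 -0.11335201 -0.00156137] 79.45709233920708 [-0.46803985 -0.32726222 -0.08356926] 0.025540625729152132 [-0.27  0.52  1.66  0.    0.97 -1.66]
bay 2 4652 centre [-0.003   0.0031] size [0.029 0.052] ang 88.5 mean [-0.0045  0.0033] blue patch px mean z 0.0439
blue 2528 -0.002 3.008
blue 2726 -0.0005 4.001
blue 2760 -0.0003 4.998
blue 257 -0.0014 1.211
bay 1 3084 centre [-0.0054 -0.0038] size [0.044 0.026] ang 0.1 mean [-0.0062 -0.0029] blue patch px mean z 0.0244
blue 2528 -0.002 3.008
blue 2726 -0.0005 4.001
blue 2760 -0.0003 4.998
blue 257 -0.0014 1.211
```

View pics/w14.png

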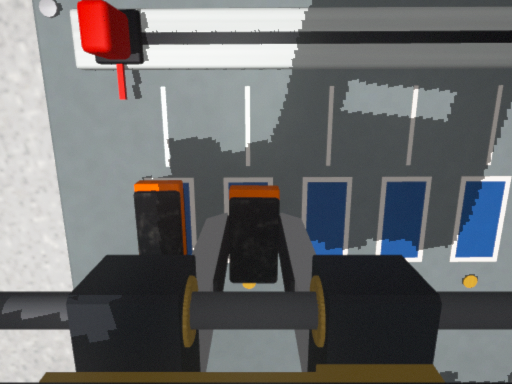

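{"name": "jog_arm", "arguments": {
  "rows": [0.0024,-0.0035,-0.008,0,0,0.3,0.9,0,0,-0.006,0,0,0,0.9,0,0,-0.003,0,0,0,0.9,0,0,0,0,0,0,0.9,0,0,0,0,0,0,0.9]
}}

```text
time_s: 17.77
ee_pos: [0.5475, -0.1175, -0.0162]
eef_rot: [0.137, 1.571, -0.04]
force: [0.3, 0.2, -0.4]
grip_width: 0.0257
```

{"name": "jog_arm", "arguments": {
  "rows": [-0.001,0,-0.003,0,0,0,0.9,0,0,-0.002,0,0,0,0.9,0,0,-0.0005,0,0,0,0.9,0,0,0,0,0,0,0.9]
}}

```text
time_s: 18.1
ee_pos: [0.5465, -0.1177, -0.0211]
eef_rot: [-0.127, 1.57, -0.304]
force: [-4.1, 0.1, 9.6]
grip_width: 0.0258
```

{"name": "jog_arm", "arguments": {
  "rows": [0,0,0,0,0,0,0.65,0,0,0,0,0,0,0.65,0,0,0,0,0,0,0.65,0,0,0.02,0,0,0,0.65,0,0,0.03,0,0,0,0.65,0,0,0.03,0,0,0,0.6,0,0,0.03,0,0,0,0.6,0,0,0,0,0,0,0.6]
}}

```text
time_s: 18.77
ee_pos: [0.5489, -0.1183, 0.0939]
eef_rot: [-0.106, 1.563, -0.283]
force: [1.6, -0.2, 0.1]
grip_width: 0.0374
```

```bash
sed -i 's/^B=.*/B=np.array([.5548,-.0701,np.radians(-10.2)])/' h.py; python3 - <<'E'
from h import *
o,y=yaw(); print(o['ee_pos'],y,o['force'],o['grip_width'],o['qpos'].round(2))
shot('wrist','w15'); inbay('w15'); shot('top','t15')
for c in [(.492,.323),(.377,.322)]: print(pca('t15',c))
E
```

```text
[ 0.54892214 -0.11833402  0.09386756] 79.84949019948212 [ 1.58667219 -0.20847836  0.05536157] 0.037371715587514044 [-0.28  0.39  1.58 -0.    1.16 -1.67]
bay 1 1594 centre [-0.0015 -0.0035] size [0.051 0.025] ang 0.3 mean [-0.0002 -0.0034] blue patch px mean z 0.0245
bay 2 1763 centre [ 0.0008 -0.0003] size [0.025 0.052] ang 89.7 mean [-0.0004 -0.0003] blue patch px mean z 0.0244
blue 1334 -0.0001 2.999
blue 1336 -0.0002 4.0
blue 1337 -0.0001 5.0
(array([0.49218825, 0.32274465]), np.float64(65.44015481817054), np.int64(154), array([0.02394401, 0.04972396]))
(array([0.37735202, 0.32209948]), np.float64(48.37673229505127), np.int64(161), array([0.02486699, 0.04895145]))
```

View pics/t15.png

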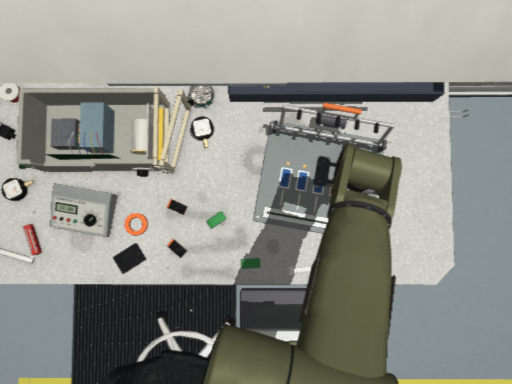

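{"name": "jog_arm", "arguments": {
  "rows": [-0.0116,0.0296,0,0,0,4,0.5,-0.0116,0.0296,0,0,0,4,0.5,-0.0116,0.0296,0,0,0,4,0.5,-0.0116,0.0296,0,0,0,4,0.5,-0.0116,0.0296,0,0,0,4,0.5,-0.0116,0.0296,0,0,0,4,0.5,-0.0116,0.0296,0,0,0,4,0.5,-0.0116,0.0296,0,0,0,4,0.5]
}}

```text
time_s: 19.53
ee_pos: [0.4521, 0.1203, 0.0867]
eef_rot: [2.937, 1.569, -2.961]
force: [0.5, 0.9, -0.2]
grip_width: 0.0468
```

{"name": "jog_arm", "arguments": {
  "rows": [-0.0116,0.0296,0,0,0,4,0.5,-0.0116,0.0296,0,0,0,4,0.5,-0.0116,0.0296,0,0,0,4,0.5,-0.0116,0.0296,-0.01,0,0,4,0.5,-0.0116,0.0296,-0.01,0,0,4,0.5,-0.0116,0.0296,-0.01,0,0,4,0.5,-0.0116,0.0296,-0.01,0,0,3,0.5,0,0,0,0,0,0,0.5]
}}

```text
time_s: 20.2
ee_pos: [0.3693, 0.3289, 0.045]
eef_rot: [2.812, 1.566, -2.612]
force: [1.6, -0.1, -0.8]
grip_width: 0.0467
```

```bash
python3 - <<'E'
from h import *
o,y=yaw(); print(o['ee_pos'],y,o['force'],o['grip_width'],o['qpos'].round(2))
shot('wrist','w16'); near('w16',(.3755,.3265))
E
```

```text
[0.36928152 0.32888404 0.04499195] 139.2271053450813 [ 1.62276333 -0.14213289 -0.77928673] 0.04672031101551619 [ 0.65  0.33  1.8   0.    1.01 -1.78]
battery 0.3753 0.3265 size 0.052 0.026 long ang 49.3 n 2339
```

View pics/w16.png

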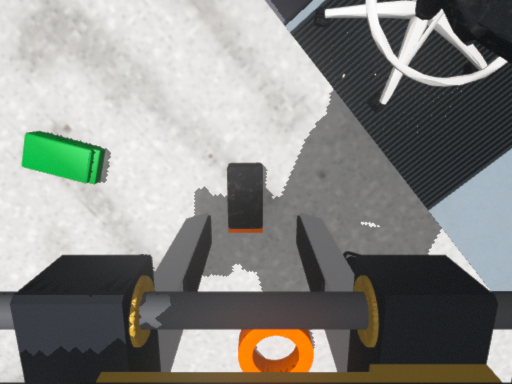

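{"name": "jog_arm", "arguments": {
  "rows": [0.006,-0.0024,-0.02,0,0,0,0.5,0,0,-0.03,0,0,0,0.5,0,0,-0.014,0,0,0,0.5,0,0,0,0,0,0,0.5,0,0,0,0,0,0,0.5]
}}

```text
time_s: 20.67
ee_pos: [0.3783, 0.323, -0.0163]
eef_rot: [2.962, 1.569, -2.469]
force: [-0.2, -0.2, 0.4]
grip_width: 0.047
```

{"name": "jog_arm", "arguments": {
  "rows": [-0.003,0.0032,-0.006,0,0,0,0.5,0,0,-0.006,0,0,0,0.5,0,0,0,0,0,0,0.5,0,0,0,0,0,0,0.5]
}}

```text
time_s: 21.0
ee_pos: [0.3754, 0.3272, -0.0277]
eef_rot: [-0.352, 1.571, 0.5]
force: [0.5, -0.8, -1.3]
grip_width: 0.0466
```

{"name": "jog_arm", "arguments": {
  "rows": [0,-0.0005,-0.0015,0,0,0,0.7,0,0,0,0,0,0,0.9,0,0,0,0,0,0,0.9,0,0,0,0,0,0,0.9]
}}

```text
time_s: 21.33
ee_pos: [0.3755, 0.3267, -0.0292]
eef_rot: [-0.275, 1.571, 0.578]
force: [-0.2, -0.9, 1.0]
grip_width: 0.0257
```

{"name": "jog_arm", "arguments": {
  "rows": [0,0,0.03,0,0,0,0.9,0,0,0.04,0,0,0,0.9,0,0,0.04,0,0,0,0.9,0.0128,-0.0283,0,0,0,-4.25,0.9,0.0128,-0.0283,0,0,0,-4.25,0.9,0.0128,-0.0283,0,0,0,-4.25,0.9,0.0128,-0.0283,0,0,0,-4.25,0.9,0.0128,-0.0283,0,0,0,-4.25,0.9]
}}

```text
time_s: 22.0
ee_pos: [0.4398, 0.1838, 0.0809]
eef_rot: [-0.203, 1.57, 0.275]
force: [0.5, 0.3, -1.6]
grip_width: 0.0256
```

{"name": "jog_arm", "arguments": {
  "rows": [0.0128,-0.0283,0,0,0,-4.25,0.9,0.0128,-0.0283,0,0,0,-4.25,0.9,0.0128,-0.0283,0,0,0,-4.25,0.9,0.0128,-0.0283,0,0,0,-4.25,0.9,0.0128,-0.0283,0,0,0,-4.25,0.9,0.0128,-0.0283,0,0,0,-4.25,0.9,0.0128,-0.0283,0,0,0,-4.25,0.9,0.0128,-0.0283,0,0,0,-4.25,0.9]
}}

```text
time_s: 22.67
ee_pos: [0.5422, -0.0428, 0.0807]
eef_rot: [0.315, 1.571, 0.199]
force: [-0.4, 1.1, 0.1]
grip_width: 0.0256
```

{"name": "jog_arm", "arguments": {
  "rows": [0.0128,-0.0283,-0.02,0,0,-4.25,0.9,0,0,-0.03,0,0,0,0.9,0,0,-0.02,0,0,0,0.9,0,0,-0.005,0,0,0,0.9,0,0,0,0,0,0,0.9,0,0,0,0,0,0,0.9]
}}

```text
time_s: 23.17
ee_pos: [0.5551, -0.0694, 0.0067]
eef_rot: [-0.007, 1.57, -0.193]
force: [0.4, -0.0, 0.4]
grip_width: 0.0257
```

```bash
python3 - <<'E'
from h import *
o,y=yaw(); p=o['ee_pos']; print(p,y,o['force'],o['grip_width'],o['qpos'].round(2))
shot('wrist','w17'); inbay('w17',.017+p[2]+.0292)
c,s=np.cos(B[2]),np.sin(B[2]); X,Y=p[0]-B[0],p[1]-B[1]; print('tcp in board',c*X+s*Y,-s*X+c*Y)
E
```

```text
[ 0.55513419 -0.06939194  0.00668278] 79.37254284935555 [ 0.40755211 -0.04308292  0.42286522] 0.025669406827427348 [-0.19  0.51  1.64 -0.    0.99 -1.58]
bay 3 4499 centre [-0.0004  0.0007] size [0.029 0.052] ang 89.9 mean [-0.0031  0.0007] blue patch px mean z 0.0523
blue 2487 -0.0013 1.995
blue 279 -0.0214 2.998
blue 2523 -0.0007 4.0
blue 2564 -0.0001 5.0
blue 285 -0.0008 1.205
tcp in board 0.00020352308302818372 0.0007560507347998562
```

View pics/w17.png

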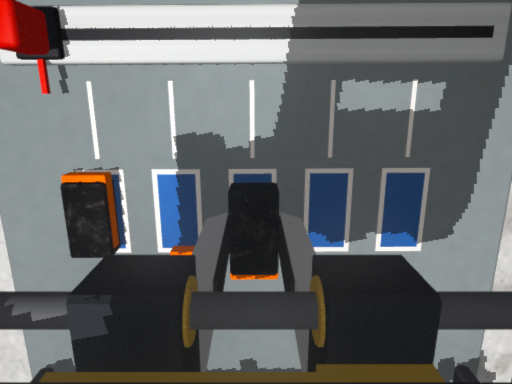

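```bash
python3 - <<'E'
from h import *
shot('side','s17'); im=load('s17')[0]
cv2.imwrite('pics/z17.png',cv2.resize(im[90:210,170:310,::-1],None,fx=5,fy=5,interpolation=cv2.INTER_CUBIC))
E
```

```text
(no output)
```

View pics/z17.png

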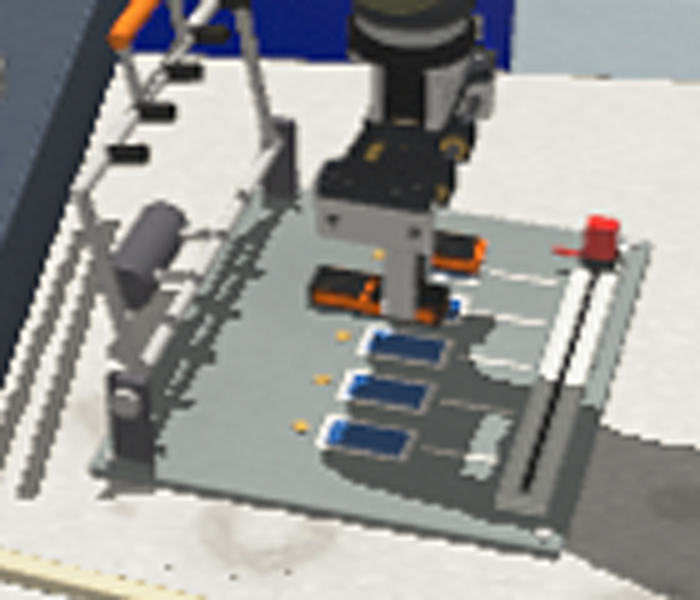

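```bash
python3 - <<'E'
from h import *
im,d,K,E=load('s17');P=cloud(d,K,E); c,s=np.cos(B[2]),np.sin(B[2])
for v in range(141,156,1):
    print(v,[tuple((np.array([c*(P[v,u,0]-B[0])+s*(P[v,u,1]-B[1]),-s*(P[v,u,0]-B[0])+c*(P[v,u,1]-B[1]),P[v,u,2]])*1000).astype(int)) for u in (232,236,240,244)])
E
```

```text
141 [(np.int64(86), np.int64(-80), np.int64(9)), (np.int64(73), np.int64(-82), np.int64(9)), (np.int64(60), np.int64(-89), np.int64(7)), (np.int64(47), np.int64(-93), np.int64(7))]
142 [(np.int64(-252), np.int64(1034), np.int64(809)), (np.int64(71), np.int64(-78), np.int64(8)), (np.int64(60), np.int64(-86), np.int64(5)), (np.int64(46), np.int64(-89), np.int64(5))]
143 [(np.int64(83), np.int64(-68), np.int64(9)), (np.int64(63), np.int64(-50), np.int64(24)), (np.int64(57), np.int64(-75), np.int64(9)), (np.int64(44), np.int64(-82), np.int64(7))]
144 [(np.int64(82), np.int64(-65), np.int64(7)), (np.int64(62), np.int64(-45), np.int64(24)), (np.int64(50), np.int64(-51), np.int64(22)), (np.int64(41), np.int64(-70), np.int64(11))]
145 [(np.int64(72), np.int64(-34), np.int64(26)), (np.int64(59), np.int64(-36), np.int64(27)), (np.int64(46), np.int64(-37), np.int64(29)), (np.int64(35), np.int64(-45), np.int64(25))]
146 [(np.int64(70), np.int64(-25), np.int64(28)), (np.int64(60), np.int64(-37), np.int64(22)), (np.int64(45), np.int64(-32), np.int64(28)), (np.int64(24), np.int64(-6), np.int64(50))
[... 941 characters left out ...]
.int64(-18), np.int64(9)), (np.int64(57), np.int64(-27), np.int64(5)), (np.int64(43), np.int64(-28), np.int64(7)), (np.int64(19), np.int64(14), np.int64(42))]
153 [(np.int64(68), np.int64(-17), np.int64(6)), (np.int64(55), np.int64(-19), np.int64(7)), (np.int64(41), np.int64(-19), np.int64(10)), (np.int64(18), np.int64(15), np.int64(38))]
154 [(np.int64(65), np.int64(-9), np.int64(8)), (np.int64(53), np.int64(-15), np.int64(6)), (np.int64(39), np.int64(-13), np.int64(10)), (np.int64(28), np.int64(-20), np.int64(7))]
155 [(np.int64(64), np.int64(-6), np.int64(6)), (np.int64(51), np.int64(-6), np.int64(9)), (np.int64(38), np.int64(-8), np.int64(10)), (np.int64(26), np.int64(-14), np.int64(8))]
```

{"name": "jog_arm", "arguments": {
  "rows": [0,-0.001,-0.01,0,0,0.4,0.9,0,0,-0.009,0,0,0,0.9,0,0,-0.004,0,0,0,0.9,0,0,0,0,0,0,0.9,0,0,0,0,0,0,0.9]
}}

```text
time_s: 23.68
ee_pos: [0.5544, -0.0705, -0.0177]
eef_rot: [-3.115, 1.57, 2.989]
force: [0.0, 0.6, 0.4]
grip_width: 0.0258
```

{"name": "jog_arm", "arguments": {
  "rows": [0,0,-0.003,0,0,0,0.9,0,0,-0.001,0,0,0,0.9,0,0,0,0,0,0,0.9]
}}

```text
time_s: 23.93
ee_pos: [0.5548, -0.0706, -0.0212]
eef_rot: [-0.029, 1.571, -0.208]
force: [-0.1, -0.7, 0.4]
grip_width: 0.0256
```

{"name": "jog_arm", "arguments": {
  "rows": [0,0,-0.001,0,0,0,0.9,0,0,0,0,0,0,0.9,0,0,0,0,0,0,0.65,0,0,0,0,0,0,0.65,0,0,0,0,0,0,0.65,0,0,0.02,0,0,0,0.65,0,0,0.03,0,0,0,0.65,0,0,0.04,0,0,0,0.6]
}}

```text
time_s: 24.6
ee_pos: [0.5531, -0.0703, 0.0665]
eef_rot: [3.126, 1.566, 2.947]
force: [0.3, -0.6, -0.0]
grip_width: 0.0361
```

{"name": "jog_arm", "arguments": {
  "rows": [-0.02,0.003,0.03,0,0,0,0.6,-0.03,0.005,0,0,0,0,0.6,-0.03,0.005,0,0,0,0,0.6,0,0,0,0,0,0,0.6]
}}

```text
time_s: 24.93
ee_pos: [0.4708, -0.0567, 0.0975]
eef_rot: [3.125, 1.569, 2.946]
force: [0.3, 0.8, -0.2]
grip_width: 0.0371
```

```bash
python3 - <<'E'
from h import *
o,y=yaw(); p=o['ee_pos']; print(p,y,o['force'],o['grip_width'],o['qpos'].round(2))
shot('wrist','w18'); inbay('w18')
shot('side','s18'); im=load('s18')[0]
cv2.imwrite('pics/z18.png',cv2.resize(im[90:210,170:310,::-1],None,fx=5,fy=5,interpolation=cv2.INTER_CUBIC))
E
```

```text
[ 0.47077266 -0.05672599  0.09747183] 79.75884681464485 [ 0.25424168  0.75749276 -0.20577378] 0.03709673527020086 [-0.2   0.21  1.81 -0.    1.12 -1.59]
bay 1 166 centre [-0.0236 -0.004 ] size [0.026 0.008] ang 89.1 mean [-0.0224 -0.0032] blue patch px mean z 0.0239
bay 3 1198 centre [-0.005  -0.0005] size [0.024 0.043] ang 89.8 mean [-0.0059 -0.0005] blue patch px mean z 0.0245
blue 282 -0.0175 4.999
blue 132 0.0125 2.171
```

View pics/w18.png

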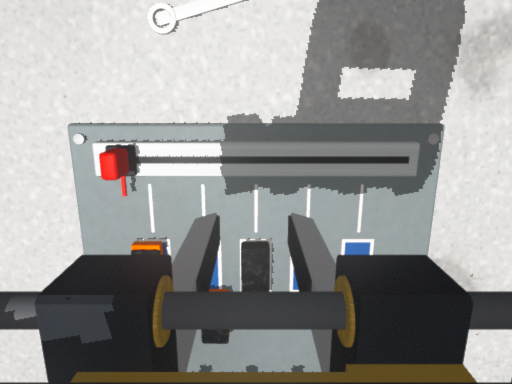

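View pics/z18.png

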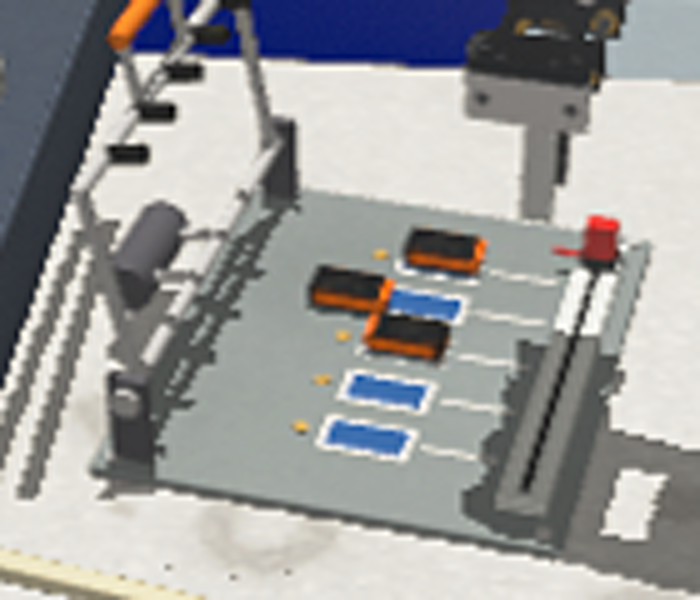

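```bash
cat >> h.py <<'E'
def side_bats(f):
    im,d,K,E=load(f); P=cloud(d,K,E); h=cv2.cvtColor(im,cv2.COLOR_RGB2HSV)
    c,s=np.cos(B[2]),np.sin(B[2])
    tob=lambda p:np.array([c*(p[0]-B[0])+s*(p[1]-B[1]),-s*(p[0]-B[0])+c*(p[1]-B[1])])
    n,l,st,ce=cv2.connectedComponentsWithStats(blue(im).astype(np.uint8))
    for i in range(1,n):
        if st[i,4]>40:
            b=tob(onplane(*ce[i],.008,K,E)); 
            if abs(b).max()<.12: print('blue',st[i,4],b.round(4),b[1]/.048+3)
    dark=(h[...,2]<80)&(h[...,1]<110)
    Q=np.stack([c*(P[...,0]-B[0])+s*(P[...,1]-B[1]),-s*(P[...,0]-B[0])+c*(P[...,1]-B[1]),P[...,2]],-1)
    m=dark&(d>0)&(abs(Q[...,0])<.085)&(abs(Q[...,1])<.13)&(Q[...,2]>.017)&(Q[...,2]<.032)
    n,l,st,ce=cv2.connectedComponentsWithStats(m.astype(np.uint8),connectivity=4)
    for i in range(1,n):
        if st[i,4]>25:
            cn=cv2.findContours((l==i).astype(np.uint8),0,1)[0][0]
            W=np.array([tob(onplane(u,v,.025,K,E)) for v,u in np.argwhere(l==i)]).astype(np.float32)
            r=cv2.minAreaRect(W); print('dark',st[i,4],ce[i].round(0),'c',np.round(r[0],4),np.round(r[1],3),round(r[2],1))
E
python3 - <<'E'
from h import *
side_bats('s18')
E
```

```text
blue 43 [ 0.0006 -0.049 ] 1.9795102488533813
blue 48 [0.0011 0.0463] 3.964946506556962
blue 51 [0.0004 0.0943] 4.963785503255041
dark 58 [258. 138.] c [ 0.0007 -0.0966] [0.044 0.027] 6.4
dark 56 [239. 146.] c [ 0.049  -0.0376] [0.024 0.043] 86.5
dark 61 [252. 155.] c [-0.0044  0.0016] [0.025 0.045] 82.6
```

{"name": "jog_arm", "arguments": {
  "rows": [0.0303,-0.0152,0,0,0,0,0.6,0.0303,-0.0152,0,0,0,0,0.6,0.0303,-0.0152,0,0,0,0,0.6,0.0303,-0.0152,-0.02,0,0,0,0.6,0,0,0,0,0,0,0.6]
}}

```text
time_s: 25.45
ee_pos: [0.5979, -0.1203, 0.0712]
eef_rot: [3.092, 1.564, 2.912]
force: [-2.6, 0.5, -1.2]
grip_width: 0.0375
```

```bash
python3 - <<'E'
from h import *
o,y=yaw(); p=o['ee_pos']; print(p,y,o['force'],o['grip_width'],o['qpos'].round(2))
shot('wrist','w19'); near('w19',(.592,-.1175),.025,.04); inbay('w19')
E
```

```text
[ 0.59792979 -0.12032612  0.07124173] 79.66751043030675 [-2.60707921  0.54666124 -1.20970523] 0.037467599026342856 [-0.26  0.53  1.44 -0.    1.18 -1.65]
battery 0.5949 -0.1169 size 0.025 0.051 long ang 169.3 n 2104
bay 1 2177 centre [-0.0014 -0.0034] size [0.051 0.026] ang 0.8 mean [-0.0003 -0.0032] blue patch px mean z 0.0245
bay 2 971 centre [0.0335 0.0089] size [0.023 0.025] ang 0.1 mean [0.0334 0.009 ] blue patch px mean z 0.0243
bay 3 2343 centre [ 0.0004 -0.0006] size [0.026 0.051] ang 90.0 mean [-0.0006 -0.0008] blue patch px mean z 0.0244
blue 931 -0.0112 2.014
blue 1699 0.0005 4.0
blue 1785 0.0 5.0
blue 72 0.0103 1.212
blue 484 0.0149 1.955
```

View pics/w19.png

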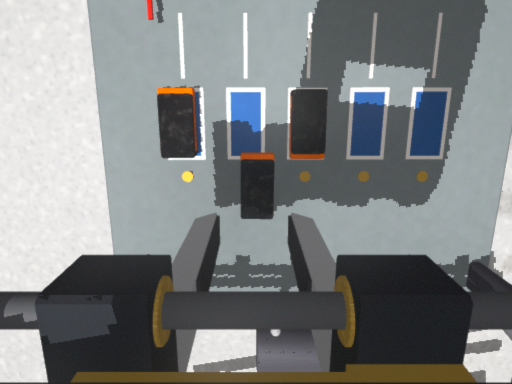

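{"name": "jog_arm", "arguments": {
  "rows": [-0.003,0.0034,-0.03,0,0,0,0.6,0,0,-0.03,0,0,0,0.6,0,0,-0.02,0,0,0,0.6,0,0,0,0,0,0,0.6,0,0,0,0,0,0,0.6]
}}

```text
time_s: 25.92
ee_pos: [0.5929, -0.1147, -0.0019]
eef_rot: [2.987, 1.57, 2.808]
force: [-0.0, -0.7, -0.0]
grip_width: 0.0373
```

{"name": "jog_arm", "arguments": {
  "rows": [0.002,-0.0022,-0.008,0,0,0,0.6,0,0,-0.008,0,0,0,0.6,0,0,-0.004,0,0,0,0.6,0,0,0,0,0,0,0.6,0,0,0,0,0,0,0.8,0,0,0,0,0,0,0.9,0,0,0,0,0,0,0.9]
}}

```text
time_s: 26.5
ee_pos: [0.5951, -0.1172, -0.0219]
eef_rot: [-0.123, 1.57, -0.302]
force: [-0.4, -0.3, 0.3]
grip_width: 0.0261
```

{"name": "jog_arm", "arguments": {
  "rows": [0,0,0.02,0,0,0,0.9,0,0,0.025,0,0,0,0.9,-0.024,0,0,0,0,0,0.9,-0.0245,0,0,0,0,0,0.9,0,0,0,0,0,0,0.9,0,0,-0.01,0,0,0,0.9,0,0,0,0,0,0,0.9,0,0,0,0,0,0,0.9]
}}

```text
time_s: 27.17
ee_pos: [0.5465, -0.1171, 0.0119]
eef_rot: [3.035, 1.57, 2.856]
force: [-0.7, 0.0, -0.5]
grip_width: 0.0263
```

```bash
python3 - <<'E'
from h import *
o,y=yaw(); p=o['ee_pos']; print(p,y,o['force'],o['grip_width'],o['qpos'].round(2))
shot('wrist','w20'); inbay('w20',.017+p[2]+.0299)
c,s=np.cos(B[2]),np.sin(B[2]); X,Y=p[0]-B[0],p[1]-B[1]; print('tcp in board',c*X+s*Y,-s*X+c*Y+.048)
E
```

```text
[ 0.54652979 -0.1170746   0.01191513] 79.74934621716234 [-0.73576542  0.01071132 -0.5445196 ] 0.026266765465506298 [-0.28  0.5   1.64  0.    1.   -1.67]
bay 2 4737 centre [0.0001 0.0001] size [0.029 0.052] ang 89.6 mean [-0.0014  0.0002] blue patch px mean z 0.0583
blue 358 -0.0205 2.0
blue 2461 -0.0001 3.999
blue 2478 0.0 4.999
blue 125 0.0081 1.21
tcp in board 0.00017898416589529932 0.0003032818775238963
```

Centred over bay 2; lower and release.

{"name": "jog_arm", "arguments": {
  "rows": [0,0,-0.012,0,0,0,0.9,0,0,-0.012,0,0,0,0.9,0,0,-0.006,0,0,0,0.9,0,0,0,0,0,0,0.9,0,0,0,0,0,0,0.9]
}}

```text
time_s: 27.63
ee_pos: [0.546, -0.117, -0.0181]
eef_rot: [3.065, 1.569, 2.886]
force: [-0.2, 0.3, -0.9]
grip_width: 0.0255
```

{"name": "jog_arm", "arguments": {
  "rows": [0,0,-0.003,0,0,0,0.9,0,0,-0.0012,0,0,0,0.9,0,0,0,0,0,0,0.65,0,0,0,0,0,0,0.65,0,0,0,0,0,0,0.65,0,0,0.02,0,0,0,0.65,0,0,0.03,0,0,0,0.65,0,0,0.04,0,0,0,0.6]
}}

```text
time_s: 28.3
ee_pos: [0.5449, -0.1168, 0.0677]
eef_rot: [3.043, 1.567, 2.864]
force: [-0.2, 0.1, -0.2]
grip_width: 0.0364
```

```bash
python3 - <<'E'
from h import *
o,y=yaw(); print(o['ee_pos'],y,o['force'],o['grip_width'],o['qpos'].round(2))
shot('wrist','w21'); inbay('w21'); shot('top','t21')
print(pca('t21',(.492,.323)))
E
```

```text
[ 0.54494891 -0.1167721   0.06767738] 79.74246123398174 [-0.20773441  0.12215938 -0.15586935] 0.0364039163585274 [-0.28  0.42  1.61  0.    1.12 -1.67]
bay 1 1909 centre [-0.0018 -0.0035] size [0.051 0.025] ang 0.1 mean [-0.0015 -0.0035] blue patch px mean z 0.0245
bay 2 2100 centre [-0.0001  0.0001] size [0.025 0.051] ang 89.5 mean [-0.0012  0.    ] blue patch px mean z 0.0244
bay 3 1977 centre [-0.0003 -0.0006] size [0.052 0.026] ang 0.2 mean [-0.0039 -0.0008] blue patch px mean z 0.0245
blue 1564 -0.0001 3.999
blue 1574 -0.0 5.0
(array([0.49216994, 0.32245464]), np.float64(65.66917459901842), np.int64(154), array([0.02415511, 0.0494148 ]))
```

View pics/w21.png

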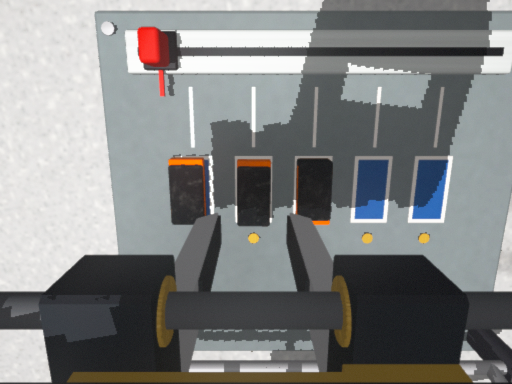

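{"name": "jog_arm", "arguments": {
  "rows": [-0.0034,0.0277,0.02,0,0,4.7,0.5,-0.0034,0.0277,0,0,0,4.7,0.5,-0.0034,0.0277,0,0,0,4.7,0.5,-0.0034,0.0277,0,0,0,4.7,0.5,-0.0034,0.0277,0,0,0,4.7,0.5,-0.0034,0.0277,0,0,0,4.7,0.5,-0.0034,0.0277,0,0,0,4.7,0.5,-0.0034,0.0277,0,0,0,4.7,0.5]
}}

```text
time_s: 29.07
ee_pos: [0.5188, 0.1057, 0.0883]
eef_rot: [-0.508, 1.571, -0.027]
force: [-0.1, -0.4, -0.7]
grip_width: 0.0468
```

{"name": "jog_arm", "arguments": {
  "rows": [-0.0034,0.0277,0,0,0,4.7,0.5,-0.0034,0.0277,0,0,0,4.7,0.5,-0.0034,0.0277,0,0,0,4.7,0.5,-0.0034,0.0277,0,0,0,4.7,0.5,-0.0034,0.0277,0,0,0,4.7,0.5,-0.0034,0.0277,-0.01,0,0,4.7,0.5,-0.0034,0.0277,-0.01,0,0,4.7,0.5,-0.0034,0.0277,-0.01,0,0,4.7,0.5]
}}

```text
time_s: 29.73
ee_pos: [0.4916, 0.3274, 0.0578]
eef_rot: [-0.731, 1.57, 0.406]
force: [0.4, 0.1, 0.2]
grip_width: 0.0469
```

{"name": "jog_arm", "arguments": {
  "rows": [0,0,0,0,0,0,0.5]
}}

```text
time_s: 29.82
ee_pos: [0.4901, 0.3294, 0.0561]
eef_rot: [2.28, 1.568, -2.861]
force: [0.1, 0.1, 0.6]
grip_width: 0.0467
```

```bash
python3 - <<'E'
from h import *
o,y=yaw(); print(o['ee_pos'],y,o['force'],o['grip_width'],o['qpos'].round(2))
shot('wrist','w22'); near('w22',(.490,.327))
E
```

```text
[0.49006023 0.32938434 0.05608174] 155.41934153058762 [0.08058107 0.09243789 0.61385003] 0.046671411788143304 [ 0.53  0.5   1.52  0.    1.12 -2.18]
battery 0.4911 0.3273 size 0.052 0.026 long ang 65.0 n 2168
```

View pics/w22.png

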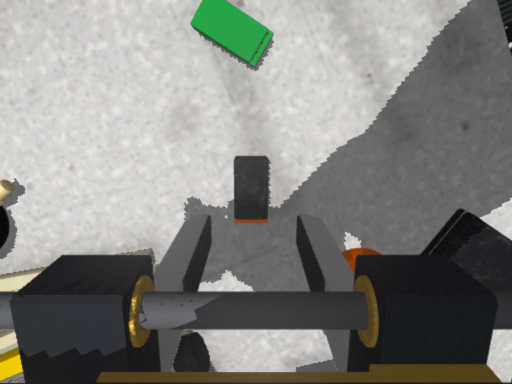

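```bash
python3 - <<'E'
from h import *
c0=np.array([.4911,.3273]); a=np.radians(155); u=np.array([np.cos(a),np.sin(a)]); v=np.array([-u[1],u[0]])
for f in ('w22','w16','t21'):
    im,d,K,E=load(f);P=cloud(d,K,E)
    if f=='t21': P=P+[-.002,.0045,0]
    m=(d>0)&(P[...,2]>.08)&(P[...,2]<.2)&(P[...,0]>.5)&(P[...,1]>.25)&(P[...,1]<.5)&(P[...,0]<.75)
    if f[0]=='w': m[250:,:]&= (P[250:,:,2]<.175)&(np.hypot(P[250:,:,0]-.49,P[250:,:,1]-.329)>.11)
    q=P[m]; 
    if len(q)==0: print(f,'none'); continue
    r=q[:,:2]-c0; A=r@u;Bv=r@v
    k=(abs(A)<.13)&(abs(Bv)<.08); print(f,m.sum(),k.sum(), q[k][:10].round(3) )
    dist=np.hypot(np.maximum(abs(A)-.0885,0),np.maximum(abs(Bv)-.0375,0)); i=np.argmin(dist); print('min clearance',dist[i],q[i])
E
```

```text
w22 1154 1154 [[0.51  0.31  0.09 ]
 [0.51  0.31  0.091]
 [0.509 0.31  0.091]
 [0.508 0.31  0.092]
 [0.512 0.309 0.093]
 [0.511 0.309 0.094]
 [0.511 0.309 0.092]
 [0.51  0.309 0.093]
 [0.51  0.31  0.092]
 [0.509 0.31  0.094]]
min clearance 0.0 [0.51042393 0.30964243 0.09029553]
w16 none
t21 1673 249 [[0.637 0.337 0.163]
 [0.637 0.334 0.166]
 [0.636 0.339 0.157]
 [0.635 0.335 0.163]
 [0.635 0.333 0.16 ]
 [0.635 0.33  0.163]
 [0.633 0.34  0.161]
 [0.632 0.337 0.164]
 [0.633 0.336 0.157]
 [0.632 0.332 0.164]]
min clearance 0.011583638324753433 [0.58242445 0.33887251 0.13764991]
```

{"name": "jog_arm", "arguments": {
  "rows": [-0.001,-0.0066,-0.015,0,0,-0.4,0.5,0,0,-0.025,0,0,0,0.5,0,0,-0.025,0,0,0,0.5,0,0,0,0,0,0,0.5,0,0,0,0,0,0,0.5]
}}

```text
time_s: 30.28
ee_pos: [0.4908, 0.3186, -0.0067]
eef_rot: [2.569, 1.569, -2.589]
force: [0.4, -0.1, 1.1]
grip_width: 0.0472
```

{"name": "jog_arm", "arguments": {
  "rows": [-0.0018,0.004,-0.008,0,0,0,0.5,0,0,-0.008,0,0,0,0.5,0,0,-0.006,0,0,0,0.5,0,0,0,0,0,0,0.5,0,0,0,0,0,0,0.5]
}}

```text
time_s: 30.7
ee_pos: [0.4891, 0.3234, -0.0286]
eef_rot: [2.647, 1.57, -2.51]
force: [-0.3, -0.1, 0.1]
grip_width: 0.0472
```

{"name": "jog_arm", "arguments": {
  "rows": [0,0,0,0,0,0,0.7,0,0,0,0,0,0,0.9,0,0,0,0,0,0,0.9,0,0,0,0,0,0,0.9]
}}

```text
time_s: 31.03
ee_pos: [0.4893, 0.3235, -0.0283]
eef_rot: [-0.574, 1.57, 0.553]
force: [-0.8, 0.4, 2.2]
grip_width: 0.0259
```

{"name": "jog_arm", "arguments": {
  "rows": [0,0,0.03,0,0,0,0.9,0,0,0.04,0,0,0,0.9,0,0,0.04,0,0,0,0.9,0.0049,-0.0247,0,0,0,-5.4,0.9,0.0049,-0.0247,0,0,0,-5.4,0.9,0.0049,-0.0247,0,0,0,-5.4,0.9,0.0049,-0.0247,0,0,0,-5.4,0.9,0.0049,-0.0247,0,0,0,-5.4,0.9]
}}

```text
time_s: 31.7
ee_pos: [0.5137, 0.1988, 0.0816]
eef_rot: [-0.544, 1.571, 0.107]
force: [0.2, 0.5, -0.4]
grip_width: 0.0258
```

{"name": "jog_arm", "arguments": {
  "rows": [0.0049,-0.0247,0,0,0,-5.4,0.9,0.0049,-0.0247,0,0,0,-5.4,0.9,0.0049,-0.0247,0,0,0,-5.4,0.9,0.0049,-0.0247,0,0,0,-5.4,0.9,0.0049,-0.0247,0,0,0,-5.4,0.9,0.0049,-0.0247,0,0,0,-5.4,0.9,0.0049,-0.0247,0,0,0,-5.4,0.9,0.0049,-0.0247,0,0,0,-5.4,0.9]
}}

```text
time_s: 32.37
ee_pos: [0.5529, 0.0011, 0.0816]
eef_rot: [0.082, 1.571, -0.021]
force: [0.4, 0.4, 0.0]
grip_width: 0.0259
```

{"name": "jog_arm", "arguments": {
  "rows": [0.0049,-0.0247,-0.02,0,0,-4.9,0.9,0,0,-0.03,0,0,0,0.9,0,0,-0.02,0,0,0,0.9,0,0,0,0,0,0,0.9,0,0,0,0,0,0,0.9]
}}

```text
time_s: 32.78
ee_pos: [0.5574, -0.0223, 0.0113]
eef_rot: [-3.056, 1.569, 3.043]
force: [0.5, 0.4, 0.3]
grip_width: 0.026
```

```bash
python3 - <<'E'
from h import *
o,y=yaw(); p=o['ee_pos']; print(p,y,o['force'],o['grip_width'],o['qpos'].round(2))
shot('wrist','w23'); inbay('w23',.017+p[2]+.0285)
c,s=np.cos(B[2]),np.sin(B[2]); X,Y=p[0]-B[0],p[1]-B[1]; print('tcp in board',c*X+s*Y,-s*X+c*Y-.048)
E
```

```text
[ 0.55739746 -0.02230902  0.01134   ] 79.44835527013728 [0.54626998 0.35623073 0.34424354] 0.02598194728019441 [-0.11  0.5   1.64 -0.    1.   -1.49]
bay 4 4321 centre [-0.002  -0.0005] size [0.052 0.029] ang 0.2 mean [-0.0049 -0.0006] blue patch px mean z 0.0561
blue 387 -0.0013 1.198
blue 275 -0.0213 3.997
blue 2377 -0.0008 5.002
tcp in board -0.005906645369912569 -0.000504358110501299
```

View pics/w23.png

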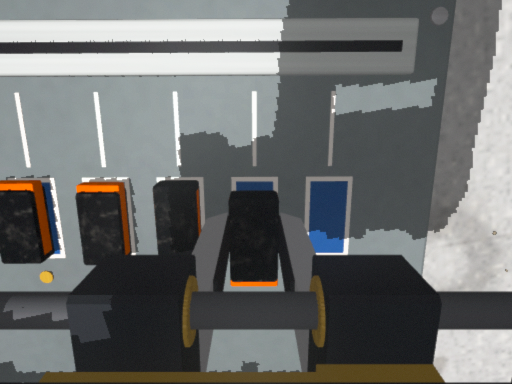

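{"name": "jog_arm", "arguments": {
  "rows": [0.0015,0,-0.012,0,0,0.3,0.9,0,0,-0.01,0,0,0,0.9,0,0,-0.006,0,0,0,0.9,0,0,0,0,0,0,0.9,0,0,0,0,0,0,0.9]
}}

```text
time_s: 33.25
ee_pos: [0.559, -0.0223, -0.0169]
eef_rot: [-3.064, 1.57, 3.04]
force: [-0.4, 0.4, 0.6]
grip_width: 0.0257
```

{"name": "jog_arm", "arguments": {
  "rows": [0,0.0003,-0.003,0,0,0,0.9,0,0,-0.001,0,0,0,0.9,0,0,0,0,0,0,0.9]
}}

```text
time_s: 33.5
ee_pos: [0.5595, -0.0221, -0.0203]
eef_rot: [0.014, 1.57, -0.165]
force: [0.1, -0.1, -0.5]
grip_width: 0.0255
```

{"name": "jog_arm", "arguments": {
  "rows": [0,0,-0.001,0,0,0,0.9,0,0,0,0,0,0,0.9,0,0,0,0,0,0,0.65,0,0,0,0,0,0,0.65,0,0,0,0,0,0,0.65,0,0,0.02,0,0,0,0.65,0,0,0.03,0,0,0,0.65,0,0,0.04,0,0,0,0.6]
}}

```text
time_s: 34.17
ee_pos: [0.5577, -0.0219, 0.0673]
eef_rot: [-3.065, 1.566, 3.039]
force: [0.5, 0.8, 0.8]
grip_width: 0.0363
```

```bash
python3 - <<'E'
from h import *
o,y=yaw(); print(o['ee_pos'],y,o['force'],o['grip_width'],o['qpos'].round(2))
shot('wrist','w24'); inbay('w24'); shot('side','s24'); shot('top','t24')
im,d,K,E=load('w24');P=cloud(d,K,E);h=cv2.cvtColor(im,cv2.COLOR_RGB2HSV)
E
```

```text
[ 0.55769833 -0.0219297   0.06729984] 79.7421937680835 [0.50789068 0.75374023 0.81353735] 0.036286682641974495 [-0.1   0.43  1.6  -0.    1.12 -1.5 ]
bay 1 2111 centre [-0.0016 -0.0035] size [0.027 0.051] ang 89.8 mean [-0.001  -0.0024] blue patch px mean z 0.0244
bay 2 2015 centre [-0.0001  0.0007] size [0.026 0.052] ang 89.5 mean [0.0003 0.0012] blue patch px mean z 0.0244
bay 3 1859 centre [-0.001  -0.0001] size [0.026 0.051] ang 89.3 mean [-0.0049 -0.0005] blue patch px mean z 0.0244
bay 4 1979 centre [0.0004 0.    ] size [0.052 0.026] ang 0.4 mean [-0.0025  0.0002] blue patch px mean z 0.0245
blue 196 -0.0011 1.201
blue 1442 -0.0014 5.006
```

View pics/w24.png

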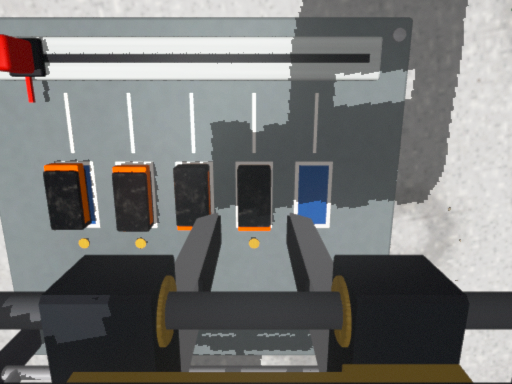

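View pics/s24.png

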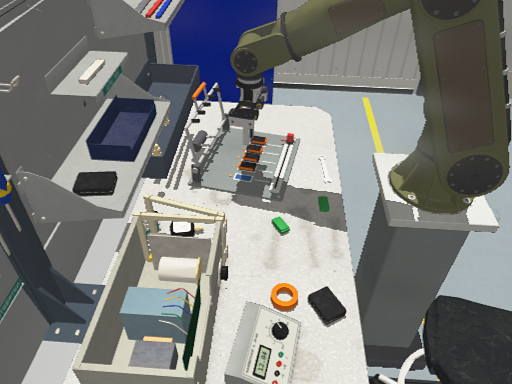

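View pics/t24.png

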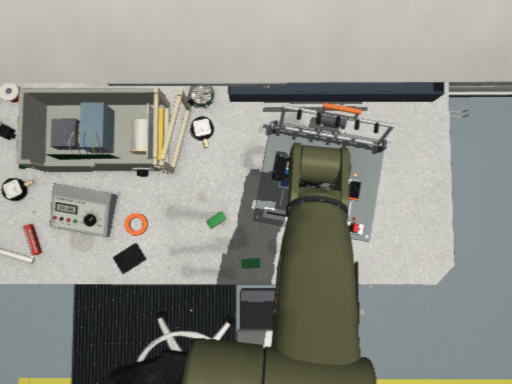

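```bash
cat >> h.py <<'E'
def marker(f):
    im,d,K,E=load(f);P=cloud(d,K,E);h=cv2.cvtColor(im,cv2.COLOR_RGB2HSV)
    if f[0]=='t': P=P+[-.002,.0045,0]
    c,s=np.cos(B[2]),np.sin(B[2]); X=P[...,0]-B[0];Y=P[...,1]-B[1]; bx=c*X+s*Y; by=-s*X+c*Y
    m=((h[...,0]<6)|(h[...,0]>174))&(h[...,1]>150)&(d>0)&(abs(P[...,2]-.05)<.006)&(abs(bx+.105)<.04)&(abs(by)<.16)
    print('marker',m.sum(),'bx',np.percentile(bx[m],[2,50,98]).round(4),'by',np.percentile(by[m],[2,50,98]).round(4),'value',(np.percentile(by[m],[2,98]).mean()+.12).round(4),'z',np.median(P[...,2][m]).round(4))
    # pointer/low red
    m2=((h[...,0]<6)|(h[...,0]>174))&(h[...,1]>150)&(d>0)&(P[...,2]<.03)&(bx<-.045)&(bx>-.09)&(abs(by)<.16)
    if m2.sum(): print('pointer',m2.sum(),by[m2].mean().round(4)+.12,bx[m2].min(),bx[m2].max(),np.median(P[...,2][m2]))
E
python3 - <<'E'
from h import *
for f in('t10','w21','w24','w12'): marker(f)
im=load('t24')[0]; cv2.imwrite('pics/z24.png',cv2.resize(im[110:210,0:60,::-1],None,fx=6,fy=6))
E
```

```text
marker 34 bx [-0.1151 -0.1058 -0.0959] by [-0.1169 -0.1106 -0.1065] value 0.0083 z 0.0506
marker 800 bx [-0.1144 -0.1043 -0.0943] by [-0.1197 -0.1128 -0.107 ] value 0.0066 z 0.0496
pointer 99 0.006099999999999994 -0.08963439616139439 -0.07429323440539085 0.02242101631481247
marker 461 bx [-0.1141 -0.1031 -0.0941] by [-0.1129 -0.1084 -0.1065] value 0.0103 z 0.0488
pointer 129 0.006399999999999989 -0.08990351900801814 -0.07452533802280381 0.02213437594594042
marker 641 bx [-0.1144 -0.1044 -0.0943] by [-0.1207 -0.114  -0.1079] value 0.0057 z 0.0496
pointer 85 0.006099999999999994 -0.08995425934660609 -0.07452250849650784 0.02231454117644205
```

View pics/z24.png

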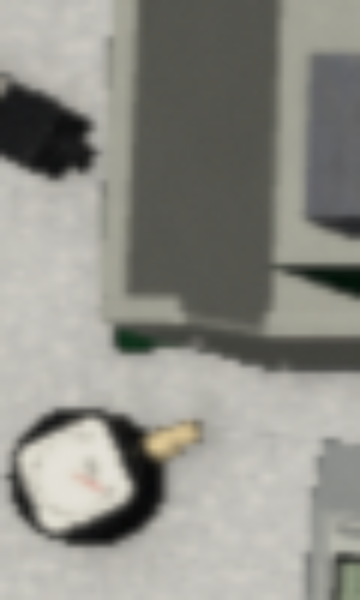

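{"name": "jog_arm", "arguments": {
  "rows": [-0.021,-0.0236,0,0,0,0,0.5,-0.021,-0.0236,0,0,0,0,0.5,-0.021,-0.0236,0,0,0,0,0.5,-0.021,-0.0236,0,0,0,0,0.5,-0.021,-0.0236,0,0,0,0,0.5,-0.021,-0.0236,0,0,0,0,0.5,0,0,0,0,0,0,0.5,0,0,0,0,0,0,0.5]
}}

```text
time_s: 34.98
ee_pos: [0.4323, -0.1643, 0.0676]
eef_rot: [2.866, 1.57, 2.685]
force: [0.4, -0.1, -0.4]
grip_width: 0.0471
```

```bash
python3 - <<'E'
from h import *
o,y=yaw(); p=o['ee_pos'];print(p,y,o['force'],o['grip_width'],o['qpos'].round(2))
shot('wrist','w25'); marker('w25')
c,s=np.cos(B[2]),np.sin(B[2]); X,Y=p[0]-B[0],p[1]-B[1]; print('tcp in board',c*X+s*Y,-s*X+c*Y)
E
```

```text
[ 0.43226877 -0.16428277  0.06761028] 79.6043957918726 [ 0.42845162 -0.09877411 -0.38091233] 0.047103978993350545 [-0.44  0.23  1.87  0.    1.04 -1.83]
marker 551 bx [-0.1157 -0.1065 -0.0958] by [-0.1204 -0.1141 -0.1078] value 0.0059 z 0.0496
pointer 47 0.0059999999999999915 -0.08528473854851204 -0.07428793919136281 0.022815657178762605
tcp in board -0.10391637063395044 -0.11439268393186239
```

View pics/w25.png

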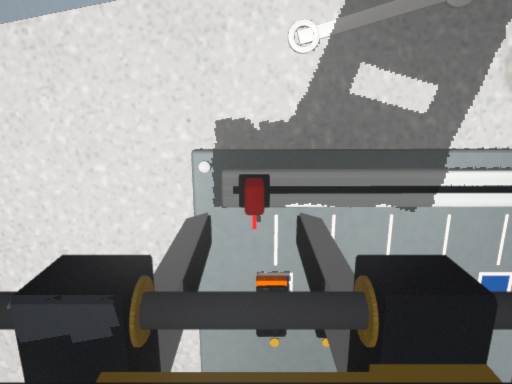

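{"name": "jog_arm", "arguments": {
  "rows": [0,0,-0.03,0,0,0,0.5,0,0,-0.03,0,0,0,0.5,0,0,-0.013,0,0,0,0.5,0,0,0,0,0,0,0.5,0,0,0,0,0,0,0.5,0,0,0,0,0,0,0.5],
  "squeeze": 10
}}

```text
time_s: 35.53
ee_pos: [0.4341, -0.1634, -0.0038]
eef_rot: [-0.241, 1.57, -0.419]
force: [0.6, 0.0, -0.4]
grip_width: 0.047
```

{"name": "jog_arm", "arguments": {
  "rows": [-0.002,-0.0007,-0.003,0,0,0,0.6,0,0,0,0,0,0,0.8,0,0,0,0,0,0,1,0,0,0,0,0,0,1,0,0,0,0,0,0,1,0,0,0,0,0,0,1]
}}

```text
time_s: 36.03
ee_pos: [0.4314, -0.1644, -0.0073]
eef_rot: [-0.155, 1.57, -0.335]
force: [0.4, 0.5, 1.8]
grip_width: 0.0139
```

{"name": "jog_arm", "arguments": {
  "rows": [0.0034,0.0188,0,0,0,0,1,0.0034,0.0188,0,0,0,0,1,0.0034,0.0188,0,0,0,0,1,0.0034,0.0188,0,0,0,0,1,0.0034,0.0188,0,0,0,0,1,0.0034,0.0188,0,0,0,0,1,0.0034,0.0188,0,0,0,0,1,0,0,0,0,0,0,1]
}}

```text
time_s: 36.7
ee_pos: [0.4556, -0.0308, -0.0073]
eef_rot: [0.411, 1.57, 0.234]
force: [0.0, 2.9, 4.3]
grip_width: 0.0139
```

```bash
python3 - <<'E'
from h import *
o,y=yaw(); p=o['ee_pos'];print(p,y,o['force'],o['grip_width'],o['qpos'].round(2))
c,s=np.cos(B[2]),np.sin(B[2]); X,Y=p[0]-B[0],p[1]-B[1]; by=-s*X+c*Y; print('tcp in board',c*X+s*Y,by, 'to go', (.048-by)*np.array([-s,c]))
E
```

```text
[ 0.45559578 -0.03075669 -0.00733765] 79.85376334193352 [0.00688569 2.88042221 4.31509792] 0.013934773135365827 [-0.15  0.34  1.94  0.    0.86 -1.54]
tcp in board -0.10460345797777493 0.021153955739942016 to go [0.00475402 0.02642176]
```

{"name": "jog_arm", "arguments": {
  "rows": [0.0024,0.0132,0,0,0,0,1,0.0024,0.0132,0,0,0,0,1,0,0,0,0,0,0,1,0,0,0,0,0,0,1]
}}

```text
time_s: 37.03
ee_pos: [0.46, -0.0067, -0.0073]
eef_rot: [0.54, 1.57, 0.362]
force: [-0.6, 2.1, 4.6]
grip_width: 0.0138
```

```bash
python3 - <<'E'
from h import *
o,y=yaw(); p=o['ee_pos'];print(p,y,o['force'],o['grip_width'])
c,s=np.cos(B[2]),np.sin(B[2]); X,Y=p[0]-B[0],p[1]-B[1]; by=-s*X+c*Y; print('tcp in board',c*X+s*Y,by)
shot('wrist','w26'); marker('w26')
E
```

```text
[ 0.45997469 -0.00667181 -0.00734046] 79.78813532571475 [-0.63500516  2.12990544  4.55347364] 0.01377573662441673
tcp in board -0.1045588217104955 0.04563362872055639
marker 1159 bx [-0.1156 -0.1065 -0.0957] by [0.0389 0.0453 0.0521] value 0.1655 z 0.0497
pointer 50 0.1653 -0.08104339560231699 -0.07370706858327894 0.022683836802773333
```

View pics/w26.png

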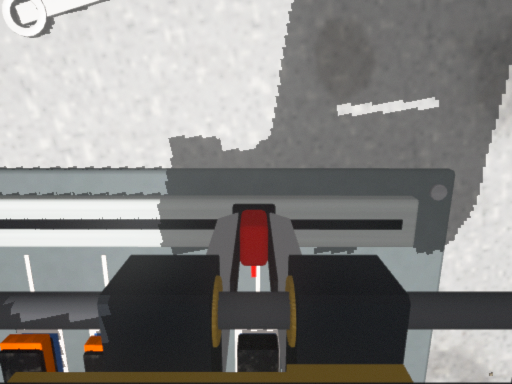

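Value 0.1655; nudge 2.5 mm more, then release and retreat.

{"name": "jog_arm", "arguments": {
  "rows": [0.0004,0.0025,0,0,0,0,1,0,0,0,0,0,0,1,0,0,0,0,0,0,1,0,0,0,0,0,0,0.7,0,0,0,0,0,0,0.6,0,0,0,0,0,0,0.5,0,0,0.02,0,0,0,0.5,0,0,0.03,0,0,0,0.5]
}}

```text
time_s: 37.75
ee_pos: [0.4584, -0.004, 0.0409]
eef_rot: [-3.039, 1.566, 3.065]
force: [0.3, 0.5, 0.2]
grip_width: 0.0439
```

{"name": "jog_arm", "arguments": {
  "rows": [0,0,0.03,0,0,0,0.5,-0.01,0,0.03,0,0,0,0.5,-0.01,0,0.03,0,0,0,0.5,0,0,0.03,0,0,0,0.5,0,0,0.03,0,0,0,0.5,0,0,0,0,0,0,0.5]
}}

```text
time_s: 38.25
ee_pos: [0.4421, -0.0042, 0.1977]
eef_rot: [0.083, 1.563, -0.096]
force: [0.5, 0.3, 0.6]
grip_width: 0.0474
```

```bash
python3 - <<'E'
from h import *
o,y=yaw(); p=o['ee_pos'];print(o['time_s'],p,y,o['force'],o['grip_width'])
shot('wrist','w27'); marker('w27'); inbay('w27'); shot('side','s27'); side_bats('s27')
im=load('s27')[0]
cv2.imwrite('pics/z27.png',cv2.resize(im[70:210,150:310,::-1],None,fx=4,fy=4,interpolation=cv2.INTER_CUBIC))
E
```

```text
38.25 [ 0.44206206 -0.00421229  0.19769768] 79.74239670966885 [0.50183921 0.26471847 0.62944127] 0.04735931175484965
marker 238 bx [-0.1149 -0.1055 -0.0952] by [0.0411 0.0476 0.0541] value 0.1676 z 0.0497
pointer 19 0.1672 -0.08567402753900494 -0.07432242833483609 0.0224348412558949
bay 1 308 centre [-0.0174 -0.0036] size [0.02  0.026] ang 0.1 mean [-0.0168 -0.0029] blue patch px mean z 0.0244
bay 3 731 centre [-0.0005 -0.0001] size [0.025 0.052] ang 89.2 mean [-0.001   0.0008] blue patch px mean z 0.0244
bay 4 750 centre [-0.0003  0.0005] size [0.025 0.052] ang 88.5 mean [-0.0025  0.0004] blue patch px mean z 0.0245
blue 476 0.0033 4.963
blue 51 [0.0004 0.0943] 4.963785503255041
dark 57 [258. 138.] c [ 0.0008 -0.0967] [0.044 0.027] 7.1
dark 55 [254. 147.] c [ 0.0025 -0.0442] [0.024 0.043] 89.4
dark 66 [252. 155.] c [-0.005   0.0023] [0.026 0.046] 86.6
dark 67 [248. 164.] c [-0.0033  0.0519] [0.025 0.044] 90.0
```

View pics/w27.png

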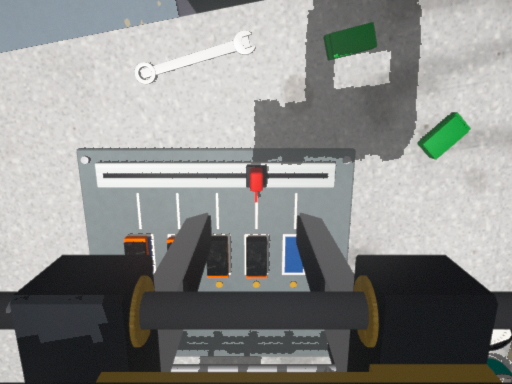

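View pics/z27.png

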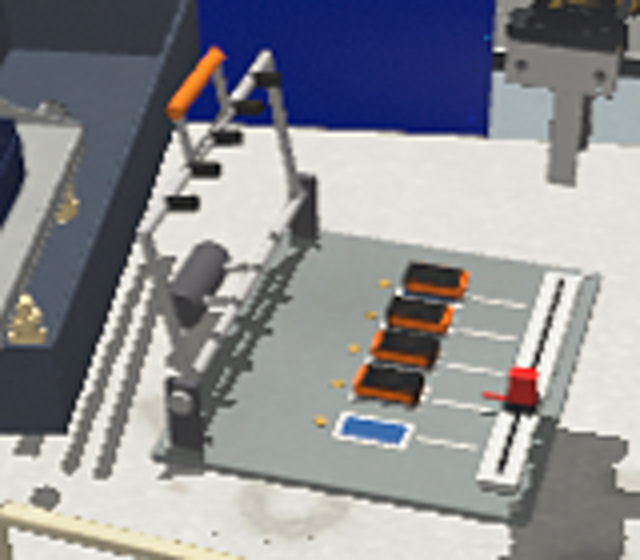

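```bash
python3 -c "
from station import ctrl
print(ctrl.hand_in())"
```

```text
the job is handed in; nothing more can be done
None
```

The job is finished and handed in; the robot's clock read about 38 s at the last check. I don't have a verdict, only my own measurements.

- **Hold-down arm:** I lifted it by the orange grip to about 1.17 rad and let go. It swung on to its stop, and the last side picture still shows it open. I judged this from pictures, not from a joint reading.
- **Batteries:** I found four, and they lie in bays 1 to 4. The others measure within about 1 mm of centre. Battery 1 is about 4 mm towards the right-hand end, inside the 9 mm limit. All are square to within about 2 degrees.
- **End marker:** it reads about 0.1676 m, against 0.168 for bay 4. The gripper is clear of everything.
- **Bystanders:** the pictures show no sign of movement in the gauge, probe case, tape or green blocks; I did not measure them.

**What went wrong or disagreed:**
- **Missed first grasp:** my first try at the arm's grip closed on air. The cameras put the finger tips about 37 mm above the reported TCP, and correcting for that fixed every later grasp.
- **Camera disagreement:** the top and side cameras differ from the wrist camera and robot by 2 to 5 mm. I trusted the wrist camera.
- **Knocked battery:** the one in bay 2 was found a few centimetres out of place during the run, and I put it back.
- **Last wrist picture:** it hid bay 2 and part of bay 1. Those two rest on the last side picture and the wrist view before the marker was moved.

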